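# Set the tray divider and put the tyre tools away

### The arm

A 6-joint arm with a two-finger parallel gripper is mounted at the origin on the work surface. World frame = base frame: x ahead of the robot, y to its left, z up, the work surface at z = 0. Lengths are in mm, angles in rad, forces in N, time in s.
With the tool pointing down it reaches from about 350 to 975 mm from the base axis. Payload 7.1 kg.
Tool frame: the origin (TCP) lies at the very end of the fingers, on their centre line; the grasp point (between the pads) lies 19 mm behind it; y points along the fingers, x is the direction in which the jaws open and shut, and the axes are right-handed (so a half turn about y gives the same grasp; the last joint's range is limited). The gripper opens to 88 mm and grips with 3 to 60 N. Pads are 20 mm wide; open, the fingers measure 115 mm over their backs; the gripper's body (75 mm by 178 mm) begins 61 mm behind the grasp point.
Start: joints at [1.143, 0.423, 1.63, -0, 1.089, -0.019], TCP at [248.41, 573.495, 222.675] pointing down, gripper open.
Joint ranges: [-3, 3], [-0.9, 2.11], [0.09, 2.58], [-1.31, 4.45], [0.11, 2.69], [-2.54, 2.54]. Speed limits (rad/s): [2.39, 2.39, 3.01, 3.14, 3.14, 3.14].

### API

Orientations are given as a rotation vector (axis times angle).
In Python, from workcell import ctrl gives the robot as it stands. The module is installed in compiled form; this text tells all that it offers.
- The arm moves only by the tool jog_arm, never from a script. Its argument "steps" is a list of rows, each an object with "turn": the turn, a rotation vector about the world's x, y, z scaled (see below), a list of three; "dp": the shift along the world's x, y, z scaled (see below), a list of three; "claw": the opening, from 0 (shut) to 1 (fully open). In form: [{"turn": [wx, wy, wz], "dp": [x, y, z], "claw": claw}, ...]. A call has 1 to 12 rows; each row is the pose to reach, as a shift and turn from the pose measured when the call began, turning the shorter way round; what a row does not reach only later rows make up. The controller multiplies each number of a shift by 80 mm and each number of a turn by pi rad. A row lasts 1/12 s, in which the tool goes at most 41.7 mm and 7.16 degrees, less where a joint would pass 70% of its speed; a pose out of reach is approached as far as the arm can. A call with a number of a shift or a turn outside -1 to 1 is refused whole. A call with a gripper value outside its range is refused whole. The fingers move at their own pace and stop on an object; the grip force is fixed at half the most. Time passes only in rows, so rows that repeat a pose let the fingers close. It gives the time, the measured TCP pose, the force and the opening at its end, in the units of the state.
- ctrl.get_obs(): the state, without advancing time (a new reading comes with each control period).
- ctrl.get_image(name): name is "side" or "top" or "wrist"; returns a dict with "img" (384x512x3 uint8, red, green, blue), "range_z" (384x512 float32, mm along the optical axis (not along the pixel's ray), 0 where there is no reading), "fovy" (degrees; the focal length in pixels is half the picture's height over the tangent of half this angle, whatever the lens; pixels are square), "cx", "cy" (the principal point, pixels), "dist_coeffs" ([k1, k2, p1, p2, k3] as OpenCV has them; the pictures are not rectified), "camera_from_world" (4x4, takes a point from world to camera coordinates); the wrist camera has in their place "hand_eye" (4x4, takes a point from camera to tool coordinates, whose origin is the TCP and whose axes are the tool frame's). Camera axes: x right, y down, z forward; pixel columns grow to the right and rows downward; lengths in mm; the calibration is good to about 2 mm. A picture is of the moment at which its call begins: read the wrist's pose just before it.
- ctrl.close_job(): hands the job in, once; it reports no verdict.
The state is a dict: "t": time; "qpos": joint angles; "qvel": joint speeds; "joint_torque": joint torques, N m; "ee_pos": TCP position; "orientation": TCP orientation; "ft_force": force on the tool from outside, world axes, zero at the start; "moment": the same for the moment, N m; "width": finger opening in mm.
Only numpy, scipy, OpenCV 4.12 (cv2) and the standard library are available. Lean on these libraries where they do the work, as an engineer would, in place of code of your own. Each camera call takes 0.05 s, during which the arm holds its last target.

### The job

Slide the repair tray's divider along by its grip until it is in line with the arrow-shaped clip on the tray's rim (the plain oblong clip means nothing). Then lay the tyre lever in the longer compartment this makes and the rasp in the shorter one, each lying wholly inside, below the rim; do not drop them in from a height. Leave the divider on its mark and everything else on the ledge where it is.

Things in the scene. Friction and masses are not known exactly. Their poses are not given: they have to be found in the camera images.
- tray: Open grey plastic tray fixed to the ledge, 140 mm (its x) by 360 mm (its y) outside, 35 mm high, walls and floor 5 mm thick. Origin: centre of its underside. Inside 130 by 350 mm; the divider parts its length (y) in two compartments.
- divider (a joint): Position of the sliding divider along the tray's y axis, in m: 0 at the middle of the tray, growing to the tray's +y, from -0.13 to 0.13. Stiff: 2.5 N of friction. It stays where it is left.
- divider_grip (a point): Centre of the divider's grip, an upright black plastic block 44 mm (x) by 16 mm (y) by 34 mm high, in the middle of the divider, 57 mm above the tray's underside (block from 40 to 74 mm). Axes as the tray's. The divider below it is a 6 mm aluminium panel across the tray, nearly down to the floor, under a bar 146 by 14 mm, 36 to 40 mm above the underside, that rides on both long walls.
- arrow_clip: Black plastic clip fixed outside the tray's far (+x) long wall, level with the rim: a flat arrow (open chevron head 60 mm wide, shaft 10 mm wide) 60 mm long, pointing to -x. Origin at tray x = 70 mm and 10 mm above the tray's underside; axes as the tray's. The divider is on its mark when the grip's centre and the clip's origin have the same y in the tray's frame.
- arrow_tip (a point): The arrow's tip: 10 mm in x from the clip's origin, 39 mm above the tray's underside, on the arrow's middle line.
- plain_clip: A second black plastic clip on the same wall, a plain flat 60 by 36 mm oblong plate: not the mark. Origin and axes as the arrow clip's.
- lever: Loose blue nylon tyre lever, 178 mm long (its x), shank 22 mm wide (y) and 14 mm thick, ends thinner, +x end 26 mm wide, 60 g. Lies flat on the ledge; origin: centre of its underside.
- lever_tip (a point): On the lever, 83 mm to its +x, 7 mm above its underside.
- lever_heel (a point): On the lever, 83 mm to its -x, 7 mm above its underside.
- rasp: Loose chrome rasp: a flat toothed plate 104 mm long (its x), 32 mm wide, 8 mm thick, with a grip block on top 70 mm long, 22 mm wide, from 8 to 26 mm above its underside; 150 g. Origin: centre of its underside.
- rasp_a (a point): On the rasp, 47 mm to its +x, 4 mm above its underside.
- rasp_b (a point): On the rasp, 47 mm to its -x, 4 mm above its underside.
- kit_box: Bystander: closed grey patch kit box with a latch, 102 by 162 mm, 46 mm high, loose. Origin: centre of its underside.
- cap_dish: Bystander: white ceramic dish with four black valve caps, 90 mm across, 22 mm high, loose. Origin: centre of its underside.
- valve_tool: Bystander: steel T-shaped valve core tool, 84 by 45 mm, 12 mm high, loose. Origin: under its middle.
- glue_can: Bystander: steel glue can, 52 mm across, 75 mm high, loose. Origin: centre of its underside.
- oil_bottle: Bystander: white plastic oil bottle, 56 mm across, 150 mm high, loose. Origin: centre of its underside.
- spanner: Bystander: spanner, 170 mm long, lying, loose. Origin: under its middle.
- tea_glass: Bystander: tea glass, 66 mm across, 85 mm high, loose. Origin: centre of its underside.
Not all that is in view belongs to the job. What is shaped like the rasp but purple is not meant.

How it is judged (in metres and radians):
On the way, in this order (a step that is already met when the one before it is completed fails the run):
1. the divider is in line with the arrow clip (y of divider_grip in the frame of arrow_clip between -0.005 and 0.005 m), for 0.3 s.
2. the lever lies in the longer compartment and the rasp in the shorter one (x of lever_tip in the frame of tray between -0.066 and 0.066 m and y of lever_tip in the frame of tray between -0.176 and 0.176 m and z of each of lever_tip, lever_heel, rasp_a, rasp_b in the frame of tray below 0.03 m and x of lever_heel in the frame of tray between -0.066 and 0.066 m and y of lever_heel in the frame of tray between -0.176 and 0.176 m and x of rasp_a in the frame of tray between -0.066 and 0.066 m and y of rasp_a in the frame of tray between -0.176 and 0.176 m and x of rasp_b in the frame of tray between -0.066 and 0.066 m and y of rasp_b in the frame of tray between -0.176 and 0.176 m and ((y of arrow_tip in the frame of tray above 0 m and y of each of lever_tip, lever_heel in the frame of divider_grip below 0 m and y of each of rasp_a, rasp_b in the frame of divider_grip above 0 m) or (y of arrow_tip in the frame of tray below 0 m and y of each of lever_tip, lever_heel in the frame of divider_grip above 0 m and y of each of rasp_a, rasp_b in the frame of divider_grip below 0 m))), for 0.2 s.
At the end, for the whole second after the job is handed in: The divider's grip is within 5 mm of the arrow clip's middle line along the tray; the lever lies wholly in the longer compartment and the rasp wholly in the shorter one, both ends of each between the tray's walls and lower than 30 mm above the tray's underside (below the rim); both at rest (all of step 1 and all of step 2 and linear speed of each of lever, rasp below 0.02 m/s); the robot touches nothing.
It fails at once if a bystander is shifted more than 25 mm or tipped over (distance of any of kit_box, cap_dish, valve_tool, glue_can, oil_bottle, spanner, tea_glass from where it was at the start of the episode above 0.025 m or angle between any of glue_can, oil_bottle, tea_glass, cap_dish's own z axis and vertical above 0.6 rad).
It fails at once if the lever or the rasp is dropped: it falls free at over 1 m/s (about 5 cm) ((contact force between the fingers and lever below 0.05 N and linear speed of lever above 1 m/s) or (contact force between the fingers and rasp below 0.05 N and linear speed of rasp above 1 m/s)).
It also fails if it takes over 58 s, if anything falls off the work surface, if the arm or the gripper's body presses on something with over 40 N, if the wrist force passes 120 N, or if a joint passes its speed limit or range.

## Working session

There is one attempt and no reset: what is moved stays moved. The work goes in short steps, Python scripts to look and compute and a tool call to move; the robot and the scene stay as the last step left them, time stands still between calls to the robot, and variables do not carry over. Pictures are saved under pics/ and viewed, and the job is handed in when it is done.

Besides the shell and the picture viewer there is one more tool, called after "Emit:" in YAML: its name, and indented under it one key for each argument. jog_arm: Moves the arm, as the interface text tells. Its arguments: {"type":"object","properties":{"steps":{"type":"array","items":{"type":"object","properties":{"turn":{"type":"array","items":{"type":"number"}},"dp":{"type":"array","items":{"type":"number"}},"claw":{"type":"number"}}}}},"required":["steps"]}

```bash
mkdir -p pics; cat > h.py <<'E'
import numpy as np, cv2, pickle
from workcell import ctrl
from scipy.spatial.transform import Rotation as R
def grab(name,save=None):
    o=ctrl.get_obs(); d=ctrl.get_image(name); d=dict(d); d['obs']=o
    im=d['img']; h,w=im.shape[:2]
    f=h/2/np.tan(np.radians(d['fovy'])/2)
    d['K']=np.array([[f,0,d['cx']],[0,f,d['cy']],[0,0,1.]])
    if 'camera_from_world' in d: d['wfc']=np.linalg.inv(np.array(d['camera_from_world']))
    else:
        T=np.eye(4);T[:3,:3]=R.from_rotvec(o['orientation']).as_matrix();T[:3,3]=o['ee_pos']
        d['wfc']=T@np.array(d['hand_eye'])
    if save:
        cv2.imwrite(f'pics/{save}.png',im[:,:,::-1]); pickle.dump(d,open(f'pics/{save}.pkl','wb'))
    return d
def load(s): return pickle.load(open(f'pics/{s}.pkl','rb'))
def cloud(d):
    h,w=d['range_z'].shape
    uv=np.stack(np.meshgrid(np.arange(w),np.arange(h)),-1).reshape(-1,1,2).astype(np.float64)
    n=cv2.undistortPoints(uv,d['K'],np.array(d['dist_coeffs'],float)).reshape(h,w,2)
    z=d['range_z'].astype(float)
    P=np.concatenate([n*z[...,None],z[...,None]],-1)
    P=P@d['wfc'][:3,:3].T+d['wfc'][:3,3]
    P[z==0]=np.nan
    return P
def ray(d,u,v,zw):
    n=cv2.undistortPoints(np.array([[[u,v]]],float),d['K'],np.array(d['dist_coeffs'],float)).ravel()
    r=d['wfc'][:3,:3]@np.array([n[0],n[1],1]);c=d['wfc'][:3,3]
    return c+r*(zw-c[2])/r[2]
def proj(d,P):
    M=np.linalg.inv(d['wfc'])
    return cv2.projectPoints(np.array(P,float).reshape(-1,1,3),cv2.Rodrigues(M[:3,:3])[0],M[:3,3],d['K'],np.array(d['dist_coeffs'],float))[0].reshape(-1,2)
E
python3 - <<'E'
from h import *
for n in('top','side','wrist'): d=grab(n,n+'0'); print(n,d['fovy'],d['wfc'][:3,3])
print(ctrl.get_obs())
E
```

```text
top 42.09963760805388 [ 421.62134785   11.49711562 1659.9623033 ]
side 44.36906900747117 [  167.17600611 -1033.83361424   861.46814905]
wrist 70.29117633583967 [170.62878183 606.10171732 383.90209972]
{'t': 0.15, 'qpos': array([ 1.14303021e+00,  4.23676684e-01,  1.63049470e+00, -2.14851728e-05,
        1.08859924e+00, -1.90206102e-02]), 'qvel': array([ 0.00022252, -0.00063782, -0.00353424,  0.00044568, -0.00011273,
       -0.00059477]), 'joint_torque': array([ 1.16506981e-04, -5.44986176e+01, -2.73918521e+01,  6.43869163e-02,
        2.04411184e-02, -4.45939759e-05]), 'ee_pos': array([248.22811777, 573.12697586, 222.08092117]), 'orientation': array([-1.37594302, -0.90234262,  0.90396608]), 'ft_force': array([ 0.03181426,  0.62774719, -0.56749524]), 'moment': array([-0.02905685, -0.02287871,  0.00578499]), 'width': 88.13358324164294}
```

View pics/top0.png

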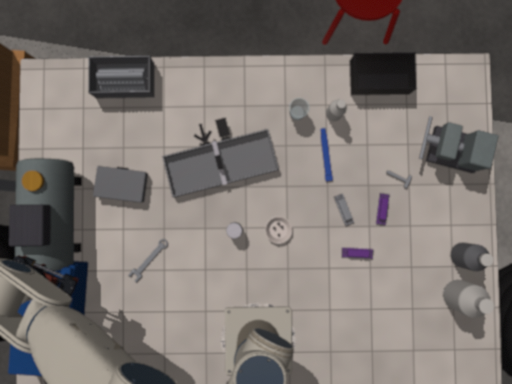

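View pics/side0.png

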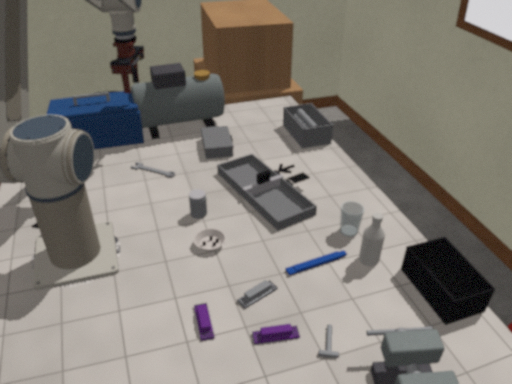

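View pics/wrist0.png

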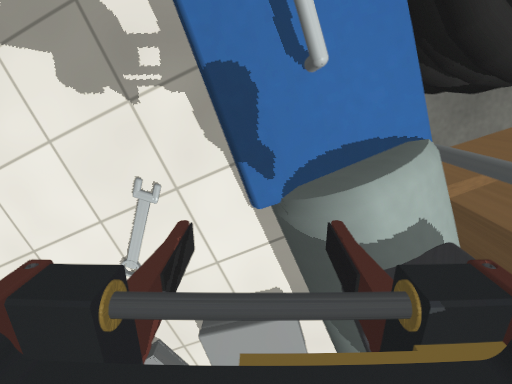

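```bash
python3 - <<'E'
from h import *
d=load('top0'); im=d['img']
c=im[100:270,150:430]; cv2.imwrite('pics/t1.png',cv2.resize(c,None,fx=2.85,fy=2.85,interpolation=cv2.INTER_CUBIC)[:,:,::-1])
P=cloud(d)
s=load('side0'); c=s['img'][130:350,190:390]; cv2.imwrite('pics/s1.png',cv2.resize(c,None,fx=2.7,fy=2.7,interpolation=cv2.INTER_CUBIC)[:,:,::-1])
# per-object masks: height & location
z=P[...,2]
print(np.nanmedian(z[200:300,300:340]))
hm=np.clip((z+10)*2.5,0,255); hm=np.nan_to_num(hm).astype(np.uint8)[100:270,150:430]
cv2.imwrite('pics/t1h.png',cv2.resize(hm,None,fx=2.85,fy=2.85,interpolation=cv2.INTER_NEAREST))
E
```

```text
-0.16092686179774773
```

View pics/t1.png

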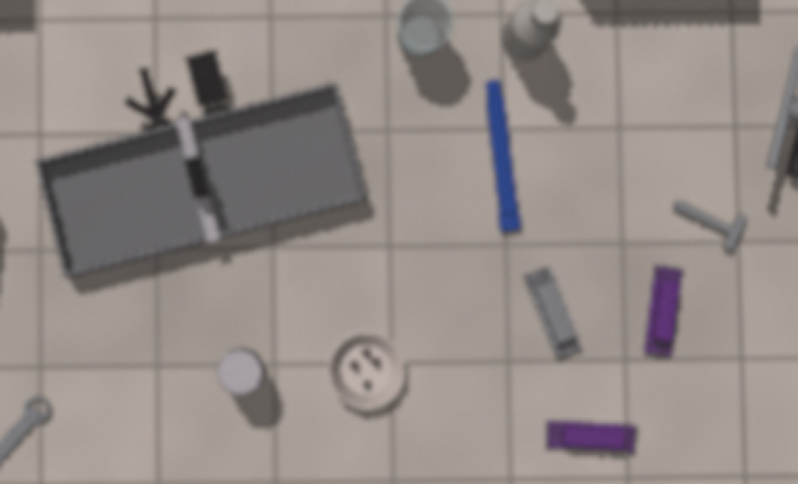

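View pics/t1h.png

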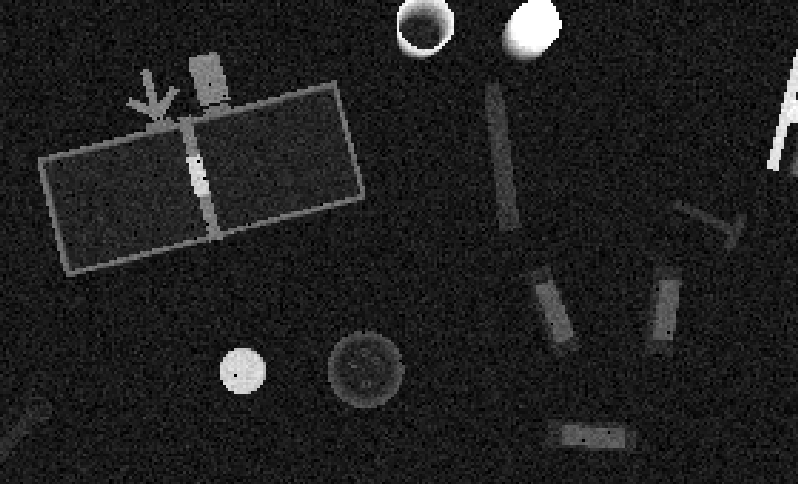

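View pics/s1.png

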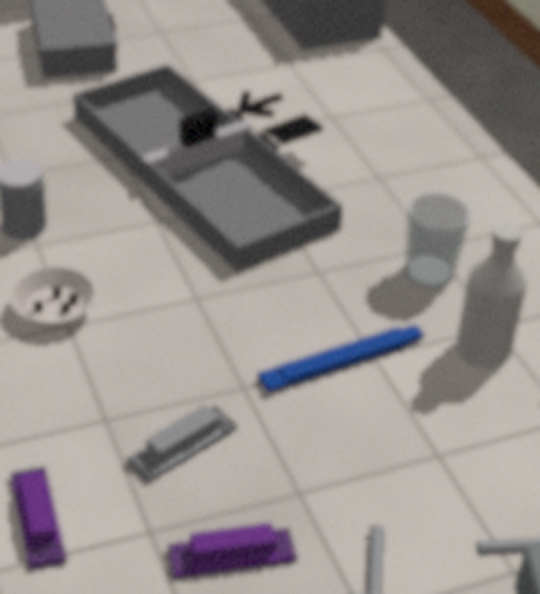

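```bash
cat > m.py <<'E'
from h import *
def rect(p): 
    (c,(a,b),t)=cv2.minAreaRect(p[:,:2].astype(np.float32)); return c,(a,b),t
def sel(P,u0,u1,v0,v1,z0,z1):
    q=P[v0:v1,u0:u1].reshape(-1,3); return q[(q[:,2]>z0)&(q[:,2]<z1)]
E
python3 - <<'E'
from m import *
d=load('top0');P=cloud(d)
f=lambda u0,v0,u1,v1:(int(150+u0/2.85),int(150+u1/2.85),int(100+v0/2.85),int(100+v1/2.85))
q=sel(P,*f(30,70,380,280),29,37)
# tray rim: fit rect
c,s,t=rect(q);print('rim rect',c,s,t,len(q))
g=sel(P,*f(180,140,225,210),60,85);print('grip',g.mean(0),rect(g))
b=sel(P,*f(170,110,230,245),37,60);print('bar',b.mean(0),rect(b))
ar=sel(P,*f(120,60,182,117),25,50);print('arrow',ar.mean(0),rect(ar),len(ar))
pl=sel(P,*f(186,45,232,102),25,50);print('plain',pl.mean(0),rect(pl))
le=sel(P,*f(475,70,530,240),4,30);print('lever',le.mean(0),rect(le))
r1=sel(P,*f(515,255,590,365),3.5,40);print('rasp',r1.mean(0),rect(r1))
r2=sel(P,*f(515,255,590,365),17,40);print('raspgrip',r2.mean(0),rect(r2))
for n,a in dict(kit=(90,160,155,210),glass=(0,0,0,0)).items(): pass
for n,a in dict(glass=f(390,0,460,60),bottle=f(495,0,570,60),can=f(210,340,275,400),dish=f(320,320,410,415)).items():
    k=sel(P,*a,8,200);print(n,k.mean(0),rect(k),k[:,2].max())
k=sel(P,85,160,155,210,20,80);print('kit',rect(k))
k=sel(P,120,175,230,290,3.5,80);print('spanner',rect(k))
k=sel(P,380,415,165,192,3.5,80);print('valvetool',rect(k))
E
```

```text
rim rect (608.012451171875, 123.8046875) (193.45057678222656, 357.06219482421875) 14.21308422088623 417
grip [583.51564338 119.2332245   73.49120885] ((584.2989501953125, 119.29444122314453), (44.30698013305664, 15.696104049682617), 14.332308769226074)
bar [586.73298206 117.59067768  41.53089024] ((587.98828125, 123.60894775390625), (64.65985107421875, 152.63453674316406), 86.99728393554688)
arrow [676.66724327 171.73468353  41.85110864] ((680.0836181640625, 173.59298706054688), (47.04011917114258, 45.810176849365234), 59.383907318115234) 116
plain [700.19059327 107.7564298   41.70619551] ((698.629150390625, 107.88456726074219), (57.74360275268555, 35.83812713623047), 15.369093894958496)
lever [ 608.91328043 -230.33458149   11.3582728 ] ((612.252685546875, -230.58389282226562), (60.64622497558594, 198.13401794433594), 88.72359466552734)
rasp [ 427.95995552 -284.24605049   13.92975303] ((429.94189453125, -287.06988525390625), (86.8638916015625, 125.97577667236328), 89.2685775756836)
raspgrip [ 427.28026765 -286.72718522   25.35503358] ((427.7762145996094, -286.84503173828125), (98.526
[... 340 characters left out ...]
9615478515625), 80.74673461914062) 154.4604100506633
can [365.48647117  70.44011705  71.9525356 ] ((365.1391296386719, 71.03256225585938), (50.147132873535156, 49.20650863647461), 65.77001953125) 82.23309836179556
dish [362.45422588 -70.09235588  16.08061028] ((364.42633056640625, -68.4978256225586), (102.25955200195312, 87.64103698730469), 4.328470706939697) 28.114468680407526
kit ((519.5211181640625, 445.412841796875), (165.86436462402344, 104.834228515625), 82.28068542480469)
spanner ((267.3186950683594, 363.3466796875), (195.76760864257812, 179.4418182373047), 0.0660056620836258)
valvetool ((527.398193359375, -469.0411682128906), (114.8034439086914, 86.59151458740234), 89.36778259277344)
```

```bash
cat >> m.py <<'E'
def comp(d,P,seed,z0,z1,med=3):
    z=np.nan_to_num(P[...,2],nan=-99).astype(np.float32)
    if med: z=cv2.medianBlur(z,med)
    m=((z>z0)&(z<z1)).astype(np.uint8)
    n,l=cv2.connectedComponents(m,connectivity=4)
    u,v=seed; w=l[v-4:v+5,u-4:u+5].ravel(); w=w[w>0]
    k=np.bincount(w).argmax()
    return P[(l==k)]
E
python3 - <<'E'
from m import *
d=load('top0');P=cloud(d)
f=lambda u,v:(int(150+u/2.85),int(100+v/2.85))
def pr(n,q):
    x=q[:,:2]-q[:,:2].mean(0); a=np.linalg.eigh(x.T@x)[1][:,1]
    print(n,q.mean(0).round(1),np.round(rect(q)[0],1),np.round(rect(q)[1],1),round(rect(q)[2],1),'pca',np.degrees(np.arctan2(a[1],a[0])).round(1),len(q))
pr('lever',comp(d,P,f(503,160),6,30))
pr('raspgrip',comp(d,P,f(555,312),17,40))
pr('rasp',comp(d,P,f(555,312),4,40))
pr('grip',comp(d,P,f(198,175),55,90,0))
pr('plain',comp(d,P,f(208,78),33,60,0))
pr('arrow',comp(d,P,f(157,115),33,60,0))
# tray fit: rim edges
z=P[...,2]
q=P[120:205,155:285].reshape(-1,3);q=q[(q[:,2]>27)&(q[:,2]<46)]
from scipy.optimize import least_squares
def tr(p,q):
    c,s=np.cos(p[2]),np.sin(p[2]); dx=q[:,:2]-p[:2]
    return np.c_[c*dx[:,0]+s*dx[:,1],-s*dx[:,0]+c*dx[:,1]]
def res(p,q):
    l=tr(p,q); dx=np.abs(np.abs(l[:,0])-67.5); dy=np.abs(np.abs(l[:,1])-177.5)
    return np.minimum(dx,dy)
p=np.array([606,124,np.radians(14.2)])
for i in range(6):
    l=tr(p,q); keep=(res(p,q)<6)
    r=least_squares(res,p,args=(q[keep],),loss='soft_l1',x_scale=[1,1,.01]); p=r.x
print('tray',p[:2],np.degrees(p[2]),keep.sum(),np.sqrt((r.fun**2).mean()))
for n,s,a,b in(('grip',(198,175),55,90),('plain',(208,78),33,60),('arrow',(157,115),33,60)):
    l=tr(p,comp(d,P,f(*s),a,b,0)); print(n,l.mean(0),l.min(0),l.max(0))
# arrow only beyond x 72..
l=tr(p,P[120:205,155:285].reshape(-1,3)); zz=P[120:205,155:285].reshape(-1,3)[:,2]
a=l[(zz>33)&(zz<60)&(l[:,0]>76)&(l[:,1]>15)&(l[:,1]<100)]
a=a[a[:,0].argsort()]
for x0 in range(76,136,6):
    b=a[(a[:,0]>=x0)&(a[:,0]<x0+6)]
    if len(b):print(x0,np.sort(b[:,1]).round(0))
b=l[(zz>33)&(zz<60)&(l[:,0]>76)&(l[:,1]<15)&(l[:,1]>-40)];print('plain',b.mean(0),b.min(0),b.max(0))
np.save('tray.npy',p)
E
```

```text
lever [ 606.7 -230.6   13. ] [ 608.9 -231.2] [171.9  24. ] 6.0 pca -173.8 345
raspgrip [nan nan nan] [ 427.5 -286.8] [70.2 22.8] 19.9 pca nan 144
rasp [nan nan nan] [ 429.3 -288.3] [105.6  35.5] 19.9 pca nan 301
grip [583.4 119.1  73. ] [584.3 119.3] [44.3 15.7] 14.3 pca -165.3 70
plain [699.  107.9  42. ] [698.6 107.9] [57.7 35.8] 15.4 pca -164.9 187
arrow [668.8 172.6  41. ] [667.2 176.2] [49.3 77.8] 69.3 pca 172.5 148
tray [608.3838743  123.41762094] 13.771629284535368 233 2.910715025625862
grip [-25.26365743   1.74608678] [-46.54812029  -6.18724716] [-2.28934704  9.63103949]
plain [ 84.37231597 -36.60764221] [ 55.1914287  -54.56996198] [112.74695529 -18.25271852]
arrow [70.35379111 33.37494415] [40.14987119  0.2610502 ] [111.58533317  66.94194139]
76 [27. 28. 30. 31. 34. 48. 51. 52. 54. 55. 57. 58. 61.]
82 [27. 29. 29. 33. 34. 36. 37. 56.]
88 [27. 28. 31. 34. 35.]
94 [29. 30. 33. 34. 36. 36.]
100 [28. 29. 31. 32. 35.]
106 [27. 30. 30. 32. 33. 34. 37.]
plain [ 92.23983195 -23.65699736] [ 76.52821432 -39.59790243] [111.14502882  14.87286837]
```

```bash
cat >> m.py <<'E'
from scipy.optimize import least_squares
def tr(p,q):
    c,s=np.cos(p[2]),np.sin(p[2]); dx=q[:,:2]-p[:2]
    return np.c_[c*dx[:,0]+s*dx[:,1],-s*dx[:,0]+c*dx[:,1]]
def res(p,q):
    l=tr(p,q); dx=np.abs(np.abs(l[:,0])-67.5); dy=np.abs(np.abs(l[:,1])-177.5)
    return np.minimum(dx,dy)
def fittray(q,p):
    for th in (12,8,6,6,6):
        keep=(res(p,q)<th)&(np.abs(tr(p,q)[:,0])<76)&(np.abs(tr(p,q)[:,1])<186)
        r=least_squares(res,p,args=(q[keep],),loss='soft_l1',x_scale=[1,1,.01]); p=r.x
    print('tray',p[:2],np.degrees(p[2]),keep.sum(),np.sqrt((r.fun**2).mean())); return p
E
python3 - <<'E'
from m import *
d=load('top0');P=cloud(d)
Q=P[115:210,155:285].reshape(-1,3);q=Q[(Q[:,2]>27)&(Q[:,2]<37)]
p=fittray(q,np.array([584.,121,np.radians(14.3)]))
f=lambda u,v:(int(150+u/2.85),int(100+v/2.85))
g=tr(p,comp(d,P,f(198,175),55,90,0)); print('grip',g.mean(0),g.min(0),g.max(0))
l=tr(p,Q); zz=Q[:,2]
a=l[(zz>30)&(zz<60)&(l[:,0]>80)&(l[:,1]>8)&(l[:,1]<100)]
for x0 in range(78,146,6):
    b=a[(a[:,0]>=x0)&(a[:,0]<x0+6)]
    if len(b):print(x0,np.sort(b[:,1]).round(0),b[:,1].mean())
b=l[(zz>30)&(zz<60)&(l[:,0]>80)&(l[:,1]<15)&(l[:,1]>-60)];print('plain',b.mean(0),b.min(0),b.max(0))
m=(zz>27)&(zz<46)
print('rim ext',np.percentile(l[m&(abs(l[:,0])<60)][:,1],[0,1,99,100]),np.percentile(l[m&(abs(l[:,1]+120)<50)][:,0],[0,1,99,100]))
np.save('tray.npy',p)
E
```

```text
tray [584.70629442 117.55861783] 14.103403796755085 384 2.088686988775453
grip [-0.86156503  1.80516756] [-22.13426681  -6.09094664] [22.15353597  9.65300594]
78 [22. 29. 33. 35. 38.] 31.447986175190835
84 [17. 20. 21. 23. 24. 26. 28. 28. 31. 31. 33. 35. 38. 41. 45.] 29.465960297725967
90 [13. 14. 16. 17. 19. 19. 23. 26. 27. 29. 30. 32. 33. 36. 37. 39. 40. 43.
 43. 45. 46. 49.] 30.7360909243566
96 [ 8. 11. 12. 14. 18. 22. 28. 30. 31. 35. 35. 42. 45. 48. 49. 51. 52. 54.
 56.] 33.75117508020074
102 [ 9. 10. 13. 14. 27. 28. 30. 33. 34. 36. 48. 51. 54. 56. 57. 61.] 34.97414376762667
108 [ 9. 26. 27. 28. 29. 32. 35. 35. 56.] 30.654768048276146
114 [26. 30. 30. 32. 33. 36.] 31.20862918046967
120 [28. 29. 32. 33. 34. 35.] 31.834962344562545
126 [26. 27. 30. 31. 34.] 29.7041750531123
132 [29. 30. 32. 33. 36.] 31.766707281212653
plain [108.33238895 -33.04863212] [ 80.47077252 -55.12693601] [136.90522975  14.48132231]
rim ext [-178.34295766 -178.08120931  178.6784679   178.92185001] [-69.66075556 -69.34977749  70.15808009  70.77542115]
```

```bash
python3 - <<'E'
from m import *
o=load('top0')['obs']; M=R.from_rotvec(o['orientation']).as_matrix(); print(M.round(3))
print('toolx yaw',np.degrees(np.arctan2(M[1,0],M[0,0])),'q1',np.degrees(1.143))
p=np.load('tray.npy');c,s=np.cos(p[2]),np.sin(p[2])
W=lambda x,y:(p[0]+c*x-s*y,p[1]+s*x+c*y)
print('grip',W(0,1.8),'lever',W(0,-74),'rasp',W(0,104),'arrow tgt',W(0,31))
print('hand-eye',load('wrist0')['hand_eye'])
E
```

```text
[[ 0.397 -0.001 -0.918]
 [ 0.918 -0.001  0.397]
 [-0.002 -1.     0.   ]]
toolx yaw 66.58029155042611 q1 65.48907598345309
grip (np.float64(584.2676836839493), np.float64(119.30436140342601)) lever (np.float64(602.7380689613522), np.float64(45.78915979379771)) rasp (np.float64(559.3643410012239), np.float64(218.4238020960911)) arrow tgt (np.float64(577.1524429174563), np.float64(147.62420160133033))
hand-eye [[ 9.99999996e-01 -8.04655811e-05 -2.44494043e-05 -7.46771968e-01]
 [-9.68018244e-07 -3.01719111e-01  9.53396863e-01 -1.61877423e+02]
 [-8.40924851e-05 -9.53396859e-01 -3.01719110e-01  8.43128141e+01]
 [ 0.00000000e+00  0.00000000e+00  0.00000000e+00  1.00000000e+00]]
```

Emit:
jog_arm:
  steps:
    - {"dp": [0.37,-0.5,0],"turn": [0,0,0.035],"claw": 1}
    - {"dp": [0.74,-1,0],"turn": [0,0,0.07],"claw": 1}
    - {"dp": [0.74,-1,0],"turn": [0,0,0.1],"claw": 1}

```text
t: 0.4
ee_pos: [308.7, 489.8, 221.4]
orientation: [-1.253, -1.141, 1.146]
ft_force: [-0.0, 0.0, 0.1]
width: 88.0
```

Emit:
jog_arm:
  steps:
    - {"dp": [0.37,-0.5,0],"turn": [0,0,0.036],"claw": 1}
    - {"dp": [0.74,-1,0],"turn": [0,0,0.072],"claw": 1}
    - {"dp": [0.74,-1,0],"turn": [0,0,0.108],"claw": 1}

```text
t: 0.65
ee_pos: [369.2, 406.6, 221.1]
orientation: [-1.082, -1.392, 1.398]
ft_force: [-0.1, 0.4, -0.4]
width: 87.8
```

Emit:
jog_arm:
  steps:
    - {"dp": [0.37,-0.5,0],"turn": [0,0,0],"claw": 1}
    - {"dp": [0.74,-1,0],"turn": [0,0,0],"claw": 1}
    - {"dp": [0.74,-1,0],"turn": [0,0,0],"claw": 1}

```text
t: 0.9
ee_pos: [430.0, 323.5, 221.0]
orientation: [-1.083, -1.39, 1.398]
ft_force: [0.2, 0.4, -0.1]
width: 87.9
```

Emit:
jog_arm:
  steps:
    - {"dp": [0.37,-0.5,0],"turn": [0,0,0],"claw": 0.7}
    - {"dp": [0.74,-1,0],"turn": [0,0,0],"claw": 0.7}
    - {"dp": [0.74,-1,0],"turn": [0,0,0],"claw": 0.7}

```text
t: 1.15
ee_pos: [491.0, 240.4, 220.9]
orientation: [-1.085, -1.389, 1.397]
ft_force: [-0.7, 0.1, -0.3]
width: 71.3
```

Emit:
jog_arm:
  steps:
    - {"dp": [0.37,-0.5,0],"turn": [0,0,0],"claw": 0.7}
    - {"dp": [0.37,-0.8,0],"turn": [0,0,0],"claw": 0.7}
    - {"dp": [0.37,-0.8,0],"turn": [0,0,0],"claw": 0.7}
    - {"dp": [0.37,-0.8,0],"turn": [0,0,0],"claw": 0.7}

```text
t: 1.48
ee_pos: [520.8, 174.8, 220.6]
orientation: [-1.087, -1.386, 1.395]
ft_force: [0.4, -0.3, -0.7]
width: 61.4
```

```bash
python3 - <<'E'
from m import *
d=grab('wrist','w1'); print(d['obs']['ee_pos'],d['wfc'][:3,3])
M=R.from_rotvec(d['obs']['orientation']).as_matrix();print(np.degrees(np.arctan2(M[1,0],M[0,0])),M[:,1])
E
```

```text
[520.82075281 174.77798384 220.639692  ] [438.76085073 155.27752979 382.61607105]
104.21142602464403 [ 5.46685459e-04 -7.15571042e-03 -9.99974248e-01]
```

View pics/w1.png

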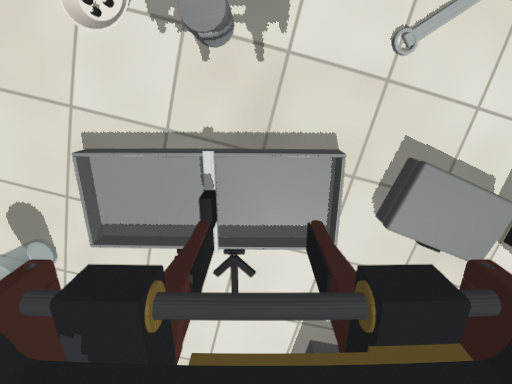

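```bash
python3 - <<'E'
from m import *
d=load('w1');P=cloud(d)
p=np.load('tray.npy')
Q=P[140:300,60:360].reshape(-1,3);l=tr(p,Q)
q=Q[(Q[:,2]>31)&(Q[:,2]<38)&(np.abs(l[:,0])<80)&(np.abs(l[:,1])<190)]
p2=fittray(q,p.copy())
for pp in (p,p2):
    l=tr(pp,Q); z=Q[:,2]
    g=l[(z>65)&(z<80)&(np.abs(l[:,0])<26)&(np.abs(l[:,1])<20)];print('grip',g.mean(0),g.min(0),g.max(0),len(g))
    b=l[(z>38)&(z<43)&(np.abs(l[:,0])<70)&(np.abs(l[:,1])<20)];print('bar',b[:,1].mean(),b.min(0),b.max(0),len(b))
    a=l[(z>30)&(z<60)&(l[:,0]>108)&(l[:,0]<140)&(np.abs(l[:,1]-31)<13)];print('shaft',a.mean(0),a.min(0),a.max(0),len(a))
    a=l[(z>30)&(z<60)&(l[:,0]>74)&(l[:,0]<140)&(np.abs(l[:,1]-31)<40)];print('arrow',a.mean(0),a.min(0),a.max(0),len(a))
u=P[240:300,215:260];
E
```

```text
tray [581.19566325 117.62626984] 13.94933062567301 2739 1.8122700479879792
grip [-10.26213965   4.30051559] [-25.30351527  -5.09147345] [16.39493103 11.25406821] 359
bar 4.328487040996444 [-69.08627067  -4.04177299] [69.33242203 11.18441858] 496
shaft [121.25696189  32.09275561] [108.01982761  26.94486146] [135.34683002  36.65935354] 107
arrow [97.61613955 32.12682548] [74.21019407  1.42747989] [135.34683002  61.6855038 ] 603
grip [-6.88287527  3.36096159] [-21.91404596  -6.00643323] [19.75632344 10.32178673] 359
bar 3.236295231324356 [-69.56947145  -5.07872523] [69.91160697 10.28213157] 523
shaft [123.09136236  31.48205044] [108.43972014  26.39597578] [138.66077035  36.0805579 ] 119
arrow [99.33875144 31.42226314] [74.00897361  0.78787302] [138.66077035  61.04782409] 643
```

Emit:
jog_arm:
  steps:
    - {"dp": [0.4,-0.35,-0.4],"turn": [0,0,0],"claw": 0.55}
    - {"dp": [0.78,-0.69,-0.7],"turn": [0,0,0],"claw": 0.55}
    - {"dp": [0.78,-0.69,-0.9],"turn": [0,0,0],"claw": 0.55}
    - {"dp": [0.78,-0.69,-0.9],"turn": [0,0,0],"claw": 0.55}
    - {"dp": [0.78,-0.69,-0.9],"turn": [0,0,0],"claw": 0.55}
    - {"dp": [0.78,-0.69,-0.9],"turn": [0,0,0],"claw": 0.55}

```text
t: 2.03
ee_pos: [582.3, 122.1, 149.2]
orientation: [-1.085, -1.388, 1.397]
ft_force: [-0.1, 0.3, -0.1]
width: 48.0
```

```bash
python3 - <<'E'
from m import *
d=grab('wrist','w2'); print(d['obs']['ee_pos'])
d=grab('top','t2')
p=np.load('tray.npy')
print(tr(p,d['obs']['ee_pos'][None]))
E
```

```text
[582.34301343 122.10480197 149.21500243]
[[-0.83466084  5.01951548]]
```

View pics/w2.png

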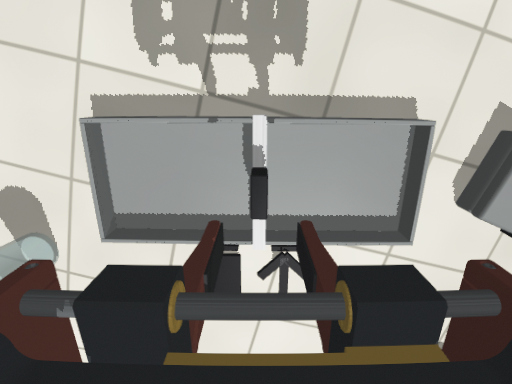

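Emit:
jog_arm:
  steps:
    - {"dp": [0,-0.03,-0.4],"turn": [0,0,0],"claw": 0.55}
    - {"dp": [0,-0.03,-0.8],"turn": [0,0,0],"claw": 0.55}
    - {"dp": [0,-0.03,-0.8],"turn": [0,0,0],"claw": 0.55}
    - {"dp": [0,-0.03,-0.8],"turn": [0,0,0],"claw": 0.55}

```text
t: 2.47
ee_pos: [581.8, 120.4, 86.3]
orientation: [-1.084, -1.389, 1.398]
ft_force: [0.6, 0.2, 0.4]
width: 48.3
```

Emit:
jog_arm:
  steps:
    - {"dp": [0,0,-0.25],"turn": [0,0,0],"claw": 0.55}
    - {"dp": [0,0,-0.48],"turn": [0,0,0],"claw": 0.55}
    - {"dp": [0,0,-0.48],"turn": [0,0,0],"claw": 0.55}
    - {"dp": [0,0,-0.48],"turn": [0,0,0],"claw": 0.0}
    - {"dp": [0,0,-0.48],"turn": [0,0,0],"claw": 0.0}
    - {"dp": [0,0,-0.48],"turn": [0,0,0],"claw": 0.0}
    - {"dp": [0,0,-0.48],"turn": [0,0,0],"claw": 0.0}
    - {"dp": [0,0,-0.48],"turn": [0,0,0],"claw": 0.0}
    - {"dp": [0,0,-0.48],"turn": [0,0,0],"claw": 0.0}

```text
t: 3.22
ee_pos: [582.3, 120.5, 48.7]
orientation: [-1.085, -1.39, 1.397]
ft_force: [-0.5, -0.4, 5.9]
width: 15.8
```

Emit:
jog_arm:
  steps:
    - {"dp": [-0.03,0.12,0],"turn": [0,0,0],"claw": 0.0}
    - {"dp": [-0.06,0.24,0],"turn": [0,0,0],"claw": 0.0}
    - {"dp": [-0.088,0.351,0],"turn": [0,0,0],"claw": 0.0}
    - {"dp": [-0.088,0.351,0],"turn": [0,0,0],"claw": 0.0}
    - {"dp": [-0.088,0.351,0],"turn": [0,0,0],"claw": 0.0}
    - {"dp": [-0.088,0.351,0],"turn": [0,0,0],"claw": 0.0}

```text
t: 3.72
ee_pos: [575.1, 149.6, 48.8]
orientation: [-1.084, -1.39, 1.397]
ft_force: [-0.1, 2.5, 1.3]
width: 15.9
```

```bash
cat >> m.py <<'E'
def align(d,p,y0=31.4,v=(0,384),u=(0,512)):
    P=cloud(d);Q=P[v[0]:v[1],u[0]:u[1]].reshape(-1,3);l=tr(p,Q);z=Q[:,2]
    b=l[(z>37.5)&(z<44)&(np.abs(l[:,0])<72)&(np.abs(l[:,1]-y0)<20)]
    print('bar',b.mean(0),np.percentile(b[:,1],[0,5,95,100]),len(b))
    g=l[(z>60)&(z<80)&(np.abs(l[:,0])<26)&(np.abs(l[:,1]-y0)<20)]
    if len(g):print('grip',g.mean(0),g.min(0),g.max(0),len(g))
    a=l[(z>30)&(z<60)&(l[:,0]>108)&(l[:,0]<140)&(np.abs(l[:,1]-31)<13)];print('shaft',a.mean(0),a.min(0),a.max(0),len(a))
E
python3 - <<'E'
from m import *
d=grab('wrist','w3'); print(d['obs']['ee_pos'])
p=np.load('tray.npy');print(tr(p,d['obs']['ee_pos'][None]))
P=cloud(d)
align(d,p)
E
```

```text
[575.05783581 149.55647232  48.75369691]
[[-1.56062902 33.38442575]]
bar [-44.38464404  33.48282677] [25.56693902 27.38896787 39.81144995 41.35356391] 1696
grip [-7.98906435 33.37537897] [-25.38264425  15.87706916] [19.01349395 50.99564586] 2628m.py:32: RuntimeWarning: Mean of empty slice.
  a=l[(z>30)&(z<60)&(l[:,0]>108)&(l[:,0]<140)&(np.abs(l[:,1]-31)<13)];print('shaft',a.mean(0),a.min(0),a.max(0),len(a))
  ret = um.true_divide(
Traceback (most recent call last):
  File "m.py", line 32, in align
    a=l[(z>30)&(z<60)&(l[:,0]>108)&(l[:,0]<140)&(np.abs(l[:,1]-31)<13)];print('shaft',a.mean(0),a.min(0),a.max(0),len(a))
                                                                                                ~~~~~^^^
ValueError: zero-size array to reduction operation minimum which has no identity
```

View pics/w3.png

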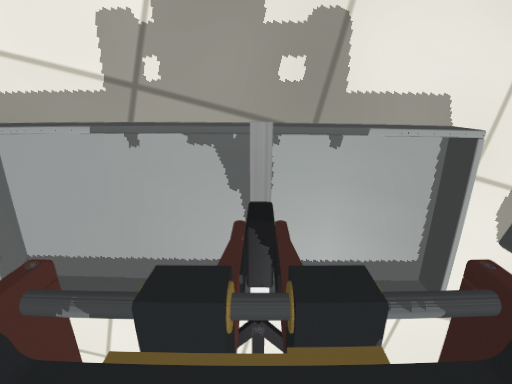

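Emit:
jog_arm:
  steps:
    - {"dp": [0,0,0],"turn": [0,0,0],"claw": 0.5}
    - {"dp": [0,0,0],"turn": [0,0,0],"claw": 0.5}
    - {"dp": [0,0,0],"turn": [0,0,0],"claw": 0.5}
    - {"dp": [0,0,0.4],"turn": [0,0,0],"claw": 0.5}
    - {"dp": [0,0,0.8],"turn": [0,0,0],"claw": 0.5}
    - {"dp": [0,0,1],"turn": [0,0,0],"claw": 0.7}

```text
t: 4.27
ee_pos: [576.4, 149.1, 131.5]
orientation: [-1.086, -1.392, 1.395]
ft_force: [1.0, 0.2, 0.6]
width: 47.7
```

Emit:
jog_arm:
  steps:
    - {"dp": [-0.2,-0.3,0.4],"turn": [0,0,0],"claw": 0.8}
    - {"dp": [-0.4,-0.6,0.6],"turn": [0,0,0],"claw": 0.8}
    - {"dp": [-0.5,-0.9,0.6],"turn": [0,0,0],"claw": 0.8}
    - {"dp": [-0.5,-0.9,0.6],"turn": [0,0,0],"claw": 0.8}

```text
t: 4.6
ee_pos: [535.1, 74.0, 180.8]
orientation: [-1.089, -1.391, 1.395]
ft_force: [-0.3, -0.6, 0.1]
width: 69.7
```

```bash
python3 - <<'E'
from m import *
d=grab('wrist','w4'); print(d['obs']['ee_pos'])
t=grab('top','t4')
p=np.load('tray.npy')
for a in (d,t):
    try: align(a,p)
    except Exception as e: print(e)
cv2.imwrite('pics/t4c.png',cv2.resize(t['img'][100:270,150:430],None,fx=2.85,fy=2.85)[:,:,::-1])
E
```

```text
[535.10543607  73.99119242 180.77943969]
bar [-12.00691429  32.42573873] [24.82833069 26.03961811 39.30314852 42.99411295] 796
grip [-10.34459759  27.94217986] [-25.49182383  24.65382239] [18.25830633 40.82086644] 234
zero-size array to reduction operation minimum which has no identity
bar [65.27034878 30.16221057] [16.81931166 18.21957478 43.99985233 46.74053851] 10
shaft [122.04307757  30.98796811] [108.04110785  25.89425193] [136.67732878  36.15130484] 29m.py:32: RuntimeWarning: Mean of empty slice.
  a=l[(z>30)&(z<60)&(l[:,0]>108)&(l[:,0]<140)&(np.abs(l[:,1]-31)<13)];print('shaft',a.mean(0),a.min(0),a.max(0),len(a))
  ret = um.true_divide(
```

View pics/w4.png

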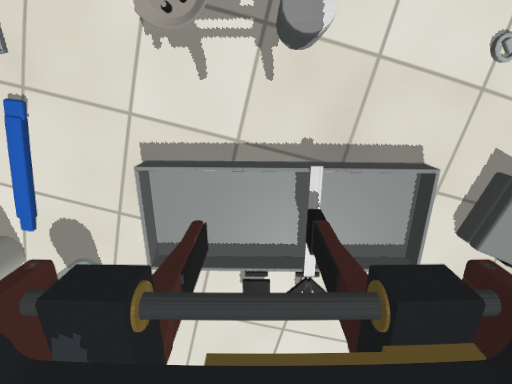

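View pics/t4c.png

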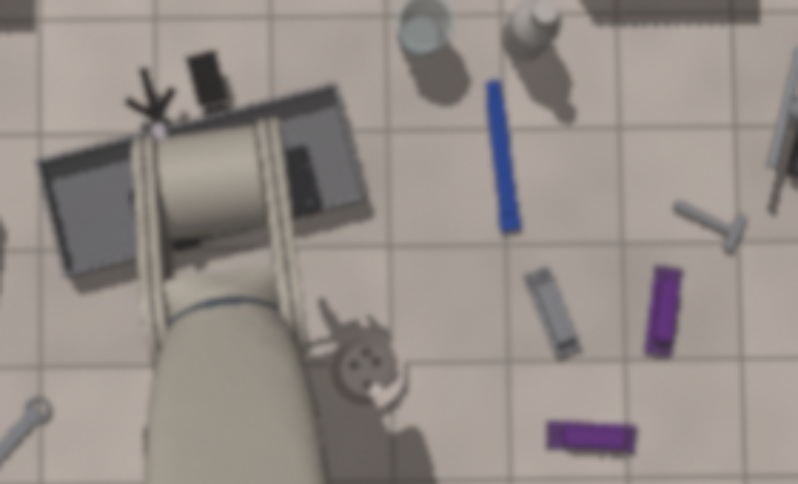

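Emit:
jog_arm:
  steps:
    - {"dp": [0.1,-0.5,0.1],"turn": [0,0,-0.03],"claw": 0.8}
    - {"dp": [0.2,-1,0.1],"turn": [0,0,-0.045],"claw": 0.8}
    - {"dp": [0.2,-1,0.1],"turn": [0,0,-0.045],"claw": 0.8}

```text
t: 4.95
ee_pos: [554.4, -7.9, 187.9]
orientation: [-1.168, -1.286, 1.289]
ft_force: [-0.0, 0.1, 0.6]
width: 70.2
```

Emit:
jog_arm:
  steps:
    - {"dp": [0.1,-0.5,0],"turn": [0,0,0],"claw": 0.8}
    - {"dp": [0.2,-1,0],"turn": [0,0,0],"claw": 0.8}
    - {"dp": [0.2,-1,0],"turn": [0,0,0],"claw": 0.8}

```text
t: 5.2
ee_pos: [572.3, -92.1, 187.5]
orientation: [-1.171, -1.284, 1.288]
ft_force: [0.7, -0.3, 0.3]
width: 70.3
```

Emit:
jog_arm:
  steps:
    - {"dp": [0.1,-0.5,0],"turn": [0,0,0],"claw": 0.8}
    - {"dp": [0.2,-1,0],"turn": [0,0,0],"claw": 0.8}
    - {"dp": [0.2,-1,0],"turn": [0,0,0],"claw": 0.8}

```text
t: 5.45
ee_pos: [590.2, -176.4, 187.0]
orientation: [-1.175, -1.283, 1.288]
ft_force: [0.1, 0.7, 0.5]
width: 70.5
```

Emit:
jog_arm:
  steps:
    - {"dp": [0,-0.4,0],"turn": [0,0,0],"claw": 0.8}
    - {"dp": [0,-0.6,0],"turn": [0,0,0],"claw": 0.8}
    - {"dp": [0,-0.6,0],"turn": [0,0,0],"claw": 0.8}
    - {"dp": [0,-0.6,0],"turn": [0,0,0],"claw": 0.8}
    - {"dp": [0,-0.6,0],"turn": [0,0,0],"claw": 0.8}

```text
t: 5.87
ee_pos: [590.0, -223.0, 186.5]
orientation: [-1.173, -1.282, 1.288]
ft_force: [0.5, 0.3, 0.4]
width: 70.1
```

```bash
sed -i 's/^    a=l\[(z>30)/    if True:a=l[(z>30)/; s/print(.shaft.,/\n    if len(a):print("shaft",/' m.py; python3 - <<'E'
from m import *
d=grab('wrist','w5'); print(d['obs']['ee_pos'])
t=grab('top','t5')
p=np.load('tray.npy')
align(t,p)
M=R.from_rotvec(d['obs']['orientation']).as_matrix();print('yaw',np.degrees(np.arctan2(M[1,0],M[0,0])),M[:,1])
cv2.imwrite('pics/t5c.png',cv2.resize(t['img'][100:270,150:430],None,fx=2.85,fy=2.85)[:,:,::-1])
# lever by colour in both
for a in(d,t):
    im=a['img'].astype(int);P=cloud(a);m=((im[...,2]-im[...,0]>60)&(im[...,2]-im[...,1]>40)).astype(np.uint8)
    n,l,st,_=cv2.connectedComponentsWithStats(m)
    for k in range(1,n):
        if st[k,4]>100:
            q=P[(l==k)&(P[...,2]<25)&(P[...,2]>3)]
            if len(q):print(st[k],q.mean(0),rect(q))
E
```

```text
[ 589.99622437 -223.01433595  186.46680053]
bar [ 6.23577439 30.33897461] [14.01391831 21.72020835 38.67906985 46.08987448] 88
grip [-0.3976486  31.08311227] [-21.94568786  23.25482074] [21.72695568 39.64901386] 71
shaft [121.56376082  31.16831716] [108.21749036  25.94983903] [136.94727936  36.59245739] 30
yaw 95.74028534760747 [ 0.0070447  -0.01038489 -0.99992126]
[ 242  114   21  132 2142] [ 596.70658406 -233.8724233    13.03296829] ((607.7105102539062, -232.6865997314453), (176.62840270996094, 24.3193416595459), 5.8759026527404785)
```

View pics/w5.png

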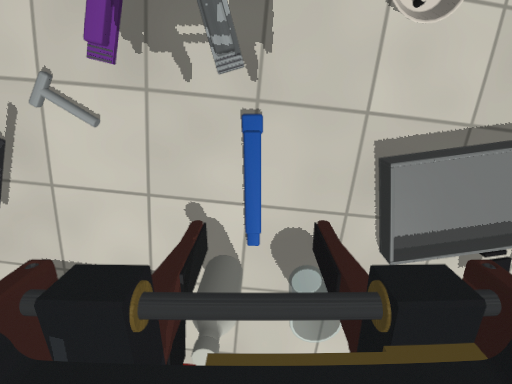

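View pics/t5c.png

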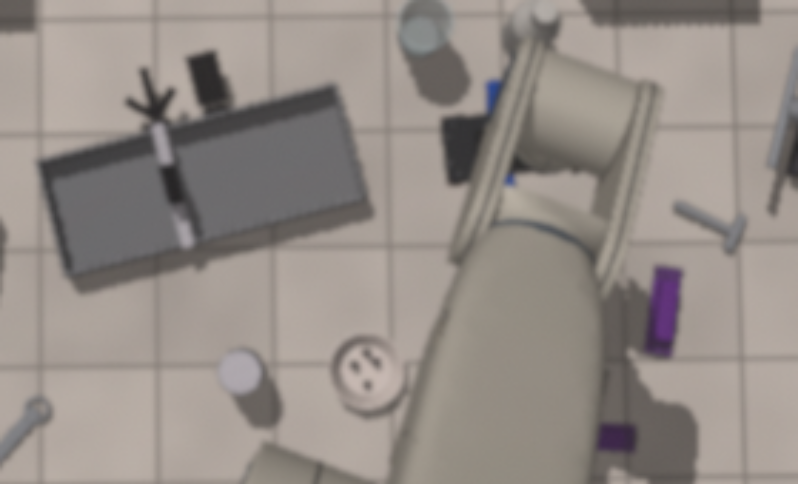

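Emit:
jog_arm:
  steps:
    - {"dp": [0.22,-0.11,-0.5],"turn": [0,0,0],"claw": 0.7}
    - {"dp": [0.22,-0.11,-1],"turn": [0,0,0],"claw": 0.7}
    - {"dp": [0.22,-0.11,-1],"turn": [0,0,0],"claw": 0.7}
    - {"dp": [0.22,-0.11,-1],"turn": [0,0,0],"claw": 0.7}

```text
t: 6.3
ee_pos: [605.9, -229.9, 104.7]
orientation: [-1.167, -1.281, 1.29]
ft_force: [0.2, 0.2, 0.2]
width: 61.6
```

Emit:
jog_arm:
  steps:
    - {"dp": [0,0,-0.4],"turn": [0,0,0],"claw": 0.7}
    - {"dp": [0,0,-0.8],"turn": [0,0,0],"claw": 0.7}
    - {"dp": [0,0,-0.8],"turn": [0,0,0],"claw": 0.7}
    - {"dp": [0,0,-0.8],"turn": [0,0,0],"claw": 0.7}
    - {"dp": [0,0,-0.8],"turn": [0,0,0],"claw": 0.7}

```text
t: 6.72
ee_pos: [607.5, -230.3, 43.6]
orientation: [-1.17, -1.283, 1.29]
ft_force: [1.5, 0.2, -0.7]
width: 61.5
```

```bash
python3 - <<'E'
from m import *
d=grab('wrist','w6'); print(d['obs']['ee_pos'])
M=R.from_rotvec(d['obs']['orientation']).as_matrix();print('yaw',np.degrees(np.arctan2(M[1,0],M[0,0])),M[:,1])
E
```

```text
[ 607.52130991 -230.29874464   43.59822824]
yaw 95.86839195373022 [ 0.00516722 -0.00971756 -0.99993943]
```

View pics/w6.png

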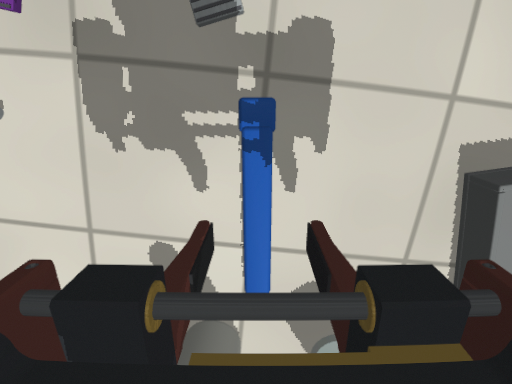

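Emit:
jog_arm:
  steps:
    - {"dp": [0,-0.01,-0.2],"turn": [0,0,0],"claw": 0.7}
    - {"dp": [0,-0.01,-0.4],"turn": [0,0,0],"claw": 0.6}
    - {"dp": [0,-0.01,-0.49],"turn": [0,0,0],"claw": 0.5}
    - {"dp": [0,-0.01,-0.49],"turn": [0,0,0],"claw": 0.4}
    - {"dp": [0,-0.01,-0.49],"turn": [0,0,0],"claw": 0}
    - {"dp": [0,-0.01,-0.49],"turn": [0,0,0],"claw": 0}
    - {"dp": [0,-0.01,-0.49],"turn": [0,0,0],"claw": 0}
    - {"dp": [0,-0.01,-0.49],"turn": [0,0,0],"claw": 0}
    - {"dp": [0,-0.01,-0.49],"turn": [0,0,0],"claw": 0}
    - {"dp": [0,-0.01,-0.49],"turn": [0,0,0],"claw": 0}

```text
t: 7.6
ee_pos: [608.4, -231.5, 5.5]
orientation: [-1.172, -1.284, 1.289]
ft_force: [-0.6, 0.5, 3.7]
width: 21.5
```

Gripped (21.5 mm). Lift slowly first.

Emit:
jog_arm:
  steps:
    - {"dp": [0,0,0.2],"turn": [0,0,0],"claw": 0}
    - {"dp": [0,0,0.4],"turn": [0,0,0],"claw": 0}
    - {"dp": [0,0,0.7],"turn": [0,0,0],"claw": 0}
    - {"dp": [0,0,1],"turn": [0,0,0],"claw": 0}
    - {"dp": [0,0,1],"turn": [0,0,0],"claw": 0}

```text
t: 8.02
ee_pos: [611.1, -232.6, 90.0]
orientation: [-1.179, -1.288, 1.289]
ft_force: [0.6, -0.0, 0.0]
width: 21.4
```

Emit:
jog_arm:
  steps:
    - {"dp": [0,0.1,0.3],"turn": [0,0,0],"claw": 0}
    - {"dp": [-0.1,0.3,0.6],"turn": [0,0,-0.03],"claw": 0}
    - {"dp": [-0.1,0.6,0.6],"turn": [0,0,-0.06],"claw": 0}
    - {"dp": [-0.1,0.9,0.6],"turn": [0,0,-0.09],"claw": 0}
    - {"dp": [-0.1,1,0.6],"turn": [0,0,-0.12],"claw": 0}

```text
t: 8.43
ee_pos: [602.4, -150.0, 137.8]
orientation: [-1.346, -1.001, 1.008]
ft_force: [0.5, 0.8, -1.4]
width: 21.3
```

```bash
python3 - <<'E'
from m import *
d=grab('wrist','w7'); print(d['obs']['ee_pos'],d['obs']['width'])
M=R.from_rotvec(d['obs']['orientation']).as_matrix();print('yaw',np.degrees(np.arctan2(M[1,0],M[0,0])),M[:,1])
im=d['img'].astype(int);P=cloud(d);m=((im[...,2]-im[...,0]>60)&(im[...,2]-im[...,1]>40))
q=P[m];q=q[~np.isnan(q[:,0])];print(rect(q),q[:,2].min(),q[:,2].max(),np.median(q[:,2]))
E
```

```text
[ 602.41418541 -150.035332    137.84027354] 21.27509111614324
yaw 74.05045462510273 [ 0.00727059 -0.01644518 -0.99983833]
((621.64599609375, -153.79248046875), (26.876781463623047, 217.82118225097656), 75.85200500488281) -2.043523238971602 235.33050933040187 145.71725735258673
```

View pics/w7.png

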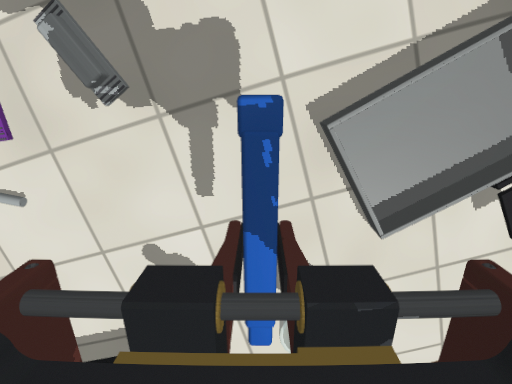

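Emit:
jog_arm:
  steps:
    - {"dp": [0,0.3,0],"turn": [0,0,-0.035],"claw": 0}
    - {"dp": [0,0.6,0],"turn": [0,0,-0.07],"claw": 0}
    - {"dp": [0,0.8,0],"turn": [0,0,-0.105],"claw": 0}
    - {"dp": [0,1,0],"turn": [0,0,-0.14],"claw": 0}

```text
t: 8.82
ee_pos: [602.0, -68.9, 136.8]
orientation: [-1.483, -0.654, 0.669]
ft_force: [-0.4, 0.4, 0.1]
width: 21.7
```

Emit:
jog_arm:
  steps:
    - {"dp": [0,0.3,0],"turn": [0,0,-0.035],"claw": 0}
    - {"dp": [0,0.6,0],"turn": [0,0,-0.07],"claw": 0}
    - {"dp": [0,0.8,0],"turn": [0,0,-0.105],"claw": 0}
    - {"dp": [0,1,0],"turn": [0,0,-0.14],"claw": 0}
    - {"dp": [0,1,0],"turn": [0,0,-0.18],"claw": 0}

```text
t: 9.23
ee_pos: [601.7, 13.1, 136.0]
orientation: [-1.571, -0.209, 0.23]
ft_force: [0.3, 0.5, -0.5]
width: 21.8
```

```bash
cat > st.py <<'E'
from m import *
o=ctrl.get_obs();M=R.from_rotvec(o['orientation']).as_matrix()
print(o['t'],o['ee_pos'],'yaw',np.degrees(np.arctan2(M[1,0],M[0,0])),M[:,1],o['width'],o['ft_force'],'q6',o['qpos'][5])
E
python3 st.py
```

```text
9.2333 [601.67093814  13.14478773 135.95016594] yaw 15.99736291574956 [-0.01204549 -0.01321734 -0.99984009] 21.821956144735065 [ 0.253487    0.50720226 -0.49372515] q6 -0.26036431525510284
```

Emit:
jog_arm:
  steps:
    - {"dp": [-0.02,0.2,-0.1],"turn": [0.004,-0.004,-0.01],"claw": 0}
    - {"dp": [-0.02,0.41,-0.4],"turn": [0.004,-0.004,-0.01],"claw": 0}
    - {"dp": [-0.02,0.41,-0.82],"turn": [0.004,-0.004,-0.01],"claw": 0}
    - {"dp": [-0.02,0.41,-0.82],"turn": [0.004,-0.004,-0.01],"claw": 0}
    - {"dp": [-0.02,0.41,-0.82],"turn": [0.004,-0.004,-0.01],"claw": 0}
    - {"dp": [-0.02,0.41,-0.82],"turn": [0.004,-0.004,-0.01],"claw": 0}

```text
t: 9.73
ee_pos: [600.6, 45.4, 71.0]
orientation: [-1.563, -0.195, 0.195]
ft_force: [0.7, 0.1, -0.1]
width: 21.5
```

```bash
python3 st.py;  python3 - <<'E'
from m import *
d=grab('wrist','w8');t=grab('side','s8')
cv2.imwrite('pics/s8c.png',cv2.resize(t['img'][110:250,170:370],None,fx=3.5,fy=3.5,interpolation=cv2.INTER_CUBIC)[:,:,::-1])
E
```

```text
9.7333 [600.56502129  45.43711675  70.95809394] yaw 14.224646484123463 [ 5.31250663e-04 -5.40851407e-04 -9.99999713e-01] 21.519096791299983 [ 0.68838483  0.08537489 -0.07641305] q6 -0.19164642277945468
```

View pics/w8.png

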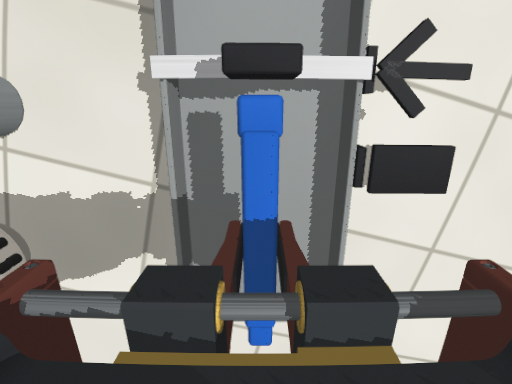

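View pics/s8c.png

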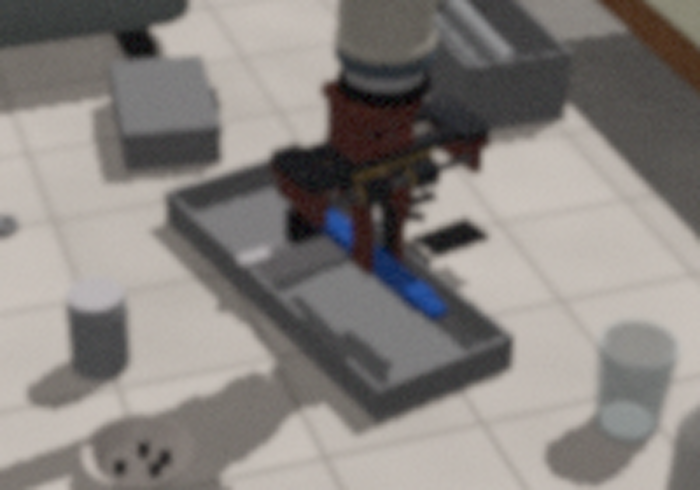

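```bash
python3 - <<'E'
from m import *
d=load('w8');P=cloud(d);im=d['img'].astype(int);m=((im[...,2]-im[...,0]>60)&(im[...,2]-im[...,1]>40))
for p in (np.load('tray.npy'),np.array([581.2,117.6,np.radians(13.95)])):
    m2=m.copy();m2[215:]=0
    q=P[m2];q=q[(q[:,2]>50)&(q[:,2]<100)];l=tr(p,q);print(l.min(0),l.max(0),q[:,2].min(),np.median(q[:,2]),q[:,2].max())
    x=q[:,:2]-q[:,:2].mean(0);print(tr(p,d['obs']['ee_pos'][None]))
    align(d,p)
q=q[q[:,0]==q[:,0]]
print(np.polyfit(tr(p,q)[:,1],q[:,2],1))
E
```

```text
[-16.28010644 -55.66391143] [ 9.17911848 14.15257804] 72.74535660996276 78.83575183626208 81.89678495504893
[[ -2.19332992 -73.81191936]]
bar [2.59808677e-02 3.29721425e+01] [12.3763178  26.55541198 39.42635713 41.66681151] 3197
grip [-2.61424444 30.74927114] [-24.55402253  11.41056538] [19.60006942 40.86443211] 2957
shaft [122.32221103  32.06081314] [108.03155096  26.83267557] [138.05357034  37.40836472] 697
[-12.91639416 -56.53004091] [12.58537312 13.27895938] 72.74535660996276 78.83575183626208 81.89678495504893
[[  1.39720706 -74.70296902]]
bar [-0.40289839 32.08823809] [11.65978206 25.6103594  38.5240796  39.48204894] 3253
grip [ 0.73249272 30.46143943] [-21.26522573  11.55100181] [22.91360465 40.00362615] 2866
shaft [123.56900944  31.50744935] [108.0031762   26.27889234] [139.99322821  36.83192255] 766
[-5.52005964e-02  7.73196845e+01]
```

Emit:
jog_arm:
  steps:
    - {"dp": [0,0,-0.3],"turn": [0,0,0],"claw": 0}
    - {"dp": [0,0,-0.5],"turn": [0,0,0],"claw": 0}
    - {"dp": [0,0,-0.65],"turn": [0,0,0],"claw": 0}
    - {"dp": [0,0,-0.74],"turn": [0,0,0],"claw": 0}
    - {"dp": [0,0,-0.74],"turn": [0,0,0],"claw": 0}
    - {"dp": [0,0,-0.74],"turn": [0,0,0],"claw": 0}
    - {"dp": [0,0,-0.74],"turn": [0,0,0],"claw": 0}

```text
t: 10.42
ee_pos: [602.1, 45.4, 13.7]
orientation: [-1.563, -0.198, 0.191]
ft_force: [1.0, 0.5, -0.4]
width: 21.8
```

Emit:
jog_arm:
  steps:
    - {"dp": [0,0,-0.02],"turn": [0,0,0],"claw": 0}
    - {"dp": [0,0,-0.035],"turn": [0,0,0],"claw": 0}
    - {"dp": [0,0,-0.035],"turn": [0,0,0],"claw": 0}
    - {"dp": [0,0,-0.035],"turn": [0,0,0],"claw": 0}

```text
t: 10.75
ee_pos: [602.2, 45.5, 11.1]
orientation: [-1.563, -0.198, 0.191]
ft_force: [-0.1, -0.1, -0.3]
width: 21.8
```

Emit:
jog_arm:
  steps:
    - {"dp": [0,0,-0.01],"turn": [0,0,0],"claw": 0.3}
    - {"dp": [0,0,-0.01],"turn": [0,0,0],"claw": 0.4}
    - {"dp": [0,0,-0.01],"turn": [0,0,0],"claw": 0.5}
    - {"dp": [0,0,-0.01],"turn": [0,0,0],"claw": 0.5}
    - {"dp": [0,0,-0.01],"turn": [0,0,0],"claw": 0.5}
    - {"dp": [0,0,0.2],"turn": [0,0,0],"claw": 0.5}
    - {"dp": [0,0,0.6],"turn": [0,0,0],"claw": 0.5}
    - {"dp": [0,0,1],"turn": [0,0,0],"claw": 0.5}
    - {"dp": [0,0,1],"turn": [0,0,0],"claw": 0.5}

```text
t: 11.5
ee_pos: [605.9, 45.7, 96.7]
orientation: [-1.563, -0.205, 0.184]
ft_force: [0.9, 0.2, -0.2]
width: 43.7
```

```bash
python3 st.py;  python3 - <<'E'
from m import *
d=grab('wrist','w9')
P=cloud(d);im=d['img'].astype(int);m=((im[...,2]-im[...,0]>60)&(im[...,2]-im[...,1]>40))
p=np.array([581.2,117.6,np.radians(13.95)])
q=P[m];q=q[(q[:,2]>0)&(q[:,2]<60)];l=tr(p,q);print(l.min(0),l.max(0),np.median(q[:,2]),q[:,2].max())
align(d,p)
E
```

```text
11.5 [605.90139951  45.70536854  96.67113753] yaw 14.195514999541322 [ 1.32883408e-02  2.20519308e-04 -9.99911682e-01] 43.7372622593311 [ 0.94910097  0.24037665 -0.18567641] q6 -0.19127967849851427
[ -11.08276536 -163.24318695] [14.72785148 13.0099251 ] 18.429376011411136 20.831883260235287
bar [-0.63828311 32.21015023] [24.14913243 25.8784612  38.52284687 39.3693857 ] 2516
grip [ 0.81075907 31.56912245] [-21.21947328  24.07648181] [22.64369047 39.88030937] 1968
shaft [123.86445365  31.46131083] [108.03273638  26.2461847 ] [139.97568668  37.01757174] 609
```

View pics/w9.png

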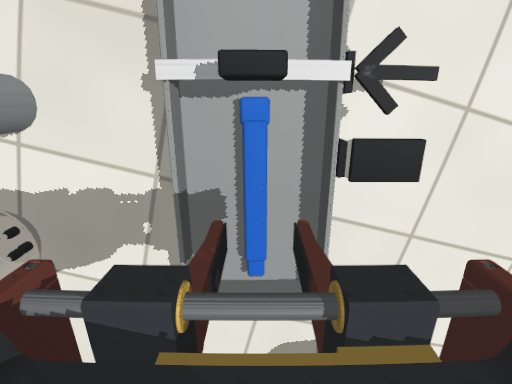

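Emit:
jog_arm:
  steps:
    - {"dp": [0,-0.1,0.4],"turn": [0,0,-0.03],"claw": 0.6}
    - {"dp": [-0.2,-0.5,0.8],"turn": [0,0,-0.065],"claw": 0.6}
    - {"dp": [-0.35,-1,0.9],"turn": [0,0,-0.1],"claw": 0.6}
    - {"dp": [-0.4,-1,0.9],"turn": [0,0,-0.13],"claw": 0.7}

```text
t: 11.88
ee_pos: [572.5, -37.9, 168.0]
orientation: [-1.572, 0.121, -0.142]
ft_force: [0.4, -0.1, -0.8]
width: 56.7
```

Emit:
jog_arm:
  steps:
    - {"dp": [-0.2,-0.5,0],"turn": [0,0,-0.035],"claw": 0.7}
    - {"dp": [-0.4,-0.9,0],"turn": [0,0,-0.07],"claw": 0.7}
    - {"dp": [-0.5,-1,0],"turn": [0,0,-0.105],"claw": 0.7}
    - {"dp": [-0.5,-1,0],"turn": [0,0,-0.13],"claw": 0.7}

```text
t: 12.22
ee_pos: [529.8, -120.1, 166.8]
orientation: [-1.53, 0.452, -0.465]
ft_force: [0.5, -0.8, 0.4]
width: 61.3
```

Emit:
jog_arm:
  steps:
    - {"dp": [-0.2,-0.5,0],"turn": [0,0,-0.035],"claw": 0.7}
    - {"dp": [-0.4,-0.9,0],"turn": [0,0,-0.07],"claw": 0.7}
    - {"dp": [-0.5,-1,0],"turn": [0,0,-0.105],"claw": 0.7}
    - {"dp": [-0.5,-1,0],"turn": [0,0,-0.13],"claw": 0.7}

```text
t: 12.55
ee_pos: [487.4, -202.0, 165.4]
orientation: [-1.436, 0.778, -0.785]
ft_force: [0.4, -0.0, -0.1]
width: 61.3
```

```bash
python3 st.py
```

```text
12.55 [ 487.36500637 -202.00941106  165.41095933] yaw -57.401625193654944 [-0.00121404 -0.01102391 -0.9999385 ] 61.34480148749809 [ 0.39395506 -0.0349457  -0.14508886] q6 0.601183894010764
```

Emit:
jog_arm:
  steps:
    - {"dp": [-0.3,-0.5,0.1],"turn": [0.003,0,-0.035],"claw": 0.7}
    - {"dp": [-0.6,-0.9,0.2],"turn": [0.003,0,-0.07],"claw": 0.7}
    - {"dp": [-0.72,-1,0.2],"turn": [0.003,0,-0.07],"claw": 0.7}
    - {"dp": [-0.72,-1,0.2],"turn": [0.003,0,-0.07],"claw": 0.7}
    - {"dp": [-0.72,-1,0.2],"turn": [0.003,0,-0.07],"claw": 0.7}

```text
t: 12.97
ee_pos: [428.9, -282.2, 180.6]
orientation: [-1.356, 0.953, -0.948]
ft_force: [0.8, 1.1, 0.7]
width: 61.6
```

```bash
python3 st.py;  python3 - <<'E'
from m import *
d=grab('wrist','w10');P=cloud(d)
z=P[...,2]
q=P[((P[...,0]-428)**2+(P[...,1]+287)**2<70**2)&(z>18)&(z<34)];print(rect(q),q.mean(0),len(q))
q=P[((P[...,0]-428)**2+(P[...,1]+287)**2<70**2)&(z>4)&(z<34)];print(rect(q),len(q))
E
```

```text
12.9667 [ 428.86582011 -282.24278589  180.57039342] yaw -70.11719407850939 [-3.58673441e-03 -1.74815099e-04 -9.99993552e-01] 61.551870340420436 [0.82307986 1.05543262 0.72964126] q6 0.6215186444638331
((424.5296325683594, -288.2619934082031), (69.3795166015625, 20.908348083496094), 20.44955062866211) [ 426.12104953 -287.89262207   25.5121416 ] 984
((424.1246643066406, -288.8326110839844), (104.15617370605469, 31.897279739379883), 20.765623092651367) 2009
```

View pics/w10.png

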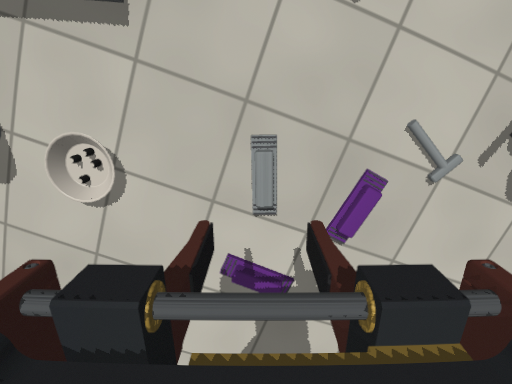

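Emit:
jog_arm:
  steps:
    - {"dp": [-0.05,-0.08,-0.5],"turn": [0,0,0.003],"claw": 0.6}
    - {"dp": [-0.05,-0.08,-1],"turn": [0,0,0.003],"claw": 0.6}
    - {"dp": [-0.05,-0.08,-1],"turn": [0,0,0.003],"claw": 0.6}
    - {"dp": [-0.05,-0.08,-1],"turn": [0,0,0.003],"claw": 0.6}

```text
t: 13.35
ee_pos: [424.5, -286.0, 98.7]
orientation: [-1.36, 0.948, -0.933]
ft_force: [-0.4, -0.5, 0.6]
width: 52.6
```

Emit:
jog_arm:
  steps:
    - {"dp": [0,0,-0.4],"turn": [0,0,0],"claw": 0.6}
    - {"dp": [0,0,-0.7],"turn": [0,0,0],"claw": 0.6}
    - {"dp": [0,0,-0.7],"turn": [0,0,0],"claw": 0.6}
    - {"dp": [0,0,-0.7],"turn": [0,0,0],"claw": 0.6}
    - {"dp": [0,0,-0.7],"turn": [0,0,0],"claw": 0.6}

```text
t: 13.77
ee_pos: [426.1, -286.6, 45.0]
orientation: [-1.36, 0.945, -0.936]
ft_force: [-0.1, -0.6, -0.1]
width: 52.6
```

```bash
python3 st.py;  python3 - <<'E'
from m import *
d=grab('wrist','w11')
E
```

```text
13.7667 [ 426.07030235 -286.58855796   45.01313724] yaw -69.37939190543021 [-0.00584883  0.00172104 -0.99998141] 52.56565953056136 [-0.10501088 -0.59747634 -0.07449338] q6 0.599462183219464
```

View pics/w11.png

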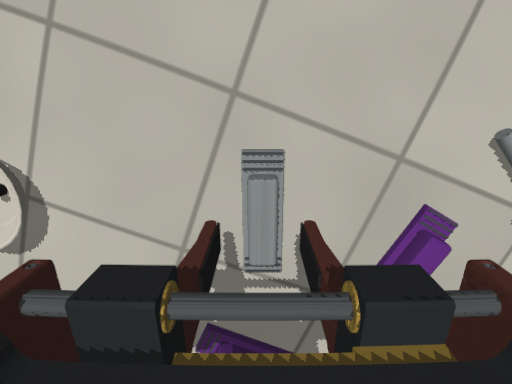

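Emit:
jog_arm:
  steps:
    - {"dp": [-0.02,-0.015,-0.2],"turn": [0,0,0],"claw": 0.6}
    - {"dp": [-0.02,-0.015,-0.35],"turn": [0,0,0],"claw": 0.6}
    - {"dp": [-0.02,-0.015,-0.43],"turn": [0,0,0],"claw": 0.6}
    - {"dp": [-0.02,-0.015,-0.43],"turn": [0,0,0],"claw": 0.5}
    - {"dp": [-0.02,-0.015,-0.43],"turn": [0,0,0],"claw": 0.4}
    - {"dp": [-0.02,-0.015,-0.43],"turn": [0,0,0],"claw": 0}
    - {"dp": [-0.02,-0.015,-0.43],"turn": [0,0,0],"claw": 0}
    - {"dp": [-0.02,-0.015,-0.43],"turn": [0,0,0],"claw": 0}
    - {"dp": [-0.02,-0.015,-0.43],"turn": [0,0,0],"claw": 0}
    - {"dp": [-0.02,-0.015,-0.43],"turn": [0,0,0],"claw": 0}
    - {"dp": [-0.02,-0.015,-0.43],"turn": [0,0,0],"claw": 0}

```text
t: 14.73
ee_pos: [424.8, -288.2, 11.1]
orientation: [-1.36, 0.944, -0.937]
ft_force: [-0.3, 0.6, 5.0]
width: 21.8
```

Emit:
jog_arm:
  steps:
    - {"dp": [0,0,0.1],"turn": [0,0,0],"claw": 0}
    - {"dp": [0,0,0.3],"turn": [0,0,0],"claw": 0}
    - {"dp": [0,0,0.6],"turn": [0,0,0],"claw": 0}
    - {"dp": [0,0,1],"turn": [0,0,0],"claw": 0}
    - {"dp": [0,0,1],"turn": [0,0,0],"claw": 0}

```text
t: 15.15
ee_pos: [427.1, -289.8, 95.7]
orientation: [-1.36, 0.939, -0.943]
ft_force: [1.9, 0.4, -1.0]
width: 21.6
```

```bash
python3 st.py;  python3 - <<'E'
from m import *
d=grab('wrist','w12')
E
```

```text
15.15 [ 427.08104467 -289.7616756    95.7394844 ] yaw -69.39336759823301 [ 8.91911036e-04 -3.01785243e-03 -9.99995049e-01] 21.628375886078835 [ 1.86892314  0.3831945  -0.9571845 ] q6 0.5952876333637641
```

View pics/w12.png

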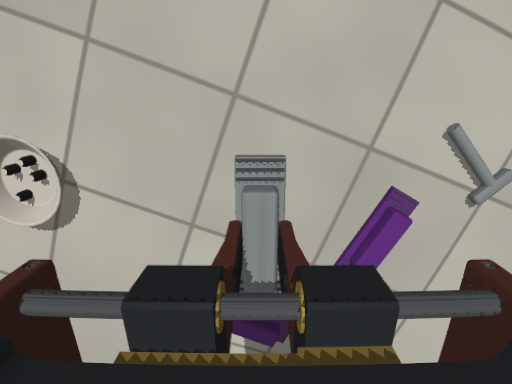

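Emit:
jog_arm:
  steps:
    - {"dp": [0,0.1,0.4],"turn": [0,0,0],"claw": 0}
    - {"dp": [0.1,0.5,0.8],"turn": [0,0,0.03],"claw": 0}
    - {"dp": [0.2,1,0.9],"turn": [0,0,0.06],"claw": 0}
    - {"dp": [0.2,1,0.9],"turn": [0,0,0.09],"claw": 0}

```text
t: 15.53
ee_pos: [443.2, -205.6, 167.2]
orientation: [-1.449, 0.718, -0.722]
ft_force: [-1.0, -0.8, -2.0]
width: 22.1
```

Emit:
jog_arm:
  steps:
    - {"dp": [0.1,0.5,0],"turn": [0,0,0.03],"claw": 0}
    - {"dp": [0.2,1,0],"turn": [0,0,0.06],"claw": 0}
    - {"dp": [0.25,1,0],"turn": [0,0,0.09],"claw": 0}

```text
t: 15.78
ee_pos: [462.0, -120.4, 166.2]
orientation: [-1.512, 0.495, -0.494]
ft_force: [-0.3, 0.4, -2.1]
width: 21.8
```

Emit:
jog_arm:
  steps:
    - {"dp": [0.1,0.5,0],"turn": [0,0,0.03],"claw": 0}
    - {"dp": [0.2,1,0],"turn": [0,0,0.06],"claw": 0}
    - {"dp": [0.25,1,0],"turn": [0,0,0.09],"claw": 0}

```text
t: 16.03
ee_pos: [481.2, -35.5, 165.0]
orientation: [-1.552, 0.271, -0.265]
ft_force: [-0.6, 0.2, -1.0]
width: 21.8
```

Emit:
jog_arm:
  steps:
    - {"dp": [0.1,0.5,0],"turn": [0,0,0.03],"claw": 0}
    - {"dp": [0.2,1,0],"turn": [0,0,0.06],"claw": 0}
    - {"dp": [0.25,1,0],"turn": [0,0,0.09],"claw": 0}

```text
t: 16.28
ee_pos: [500.9, 49.4, 164.0]
orientation: [-1.567, 0.044, -0.035]
ft_force: [-0.5, -0.4, -2.6]
width: 21.8
```

```bash
python3 st.py
```

```text
16.2833 [500.85357473  49.38686304 163.98782932] yaw -2.895011079486052 [-0.00554249  0.00330993 -0.99997916] 21.80369999222713 [-0.4703379  -0.41035454 -2.58989467] q6 0.11981256824978194
```

Emit:
jog_arm:
  steps:
    - {"dp": [0.15,0.5,0],"turn": [0,0,0.03],"claw": 0}
    - {"dp": [0.3,1,0],"turn": [0,0,0.06],"claw": 0}
    - {"dp": [0.4,1,0],"turn": [0,0,0.094],"claw": 0}

```text
t: 16.53
ee_pos: [532.8, 134.2, 162.9]
orientation: [-1.558, -0.193, 0.203]
ft_force: [-0.0, 0.0, -1.6]
width: 21.8
```

Emit:
jog_arm:
  steps:
    - {"dp": [0.15,0.5,0],"turn": [0,0,0],"claw": 0}
    - {"dp": [0.3,0.95,-0.2],"turn": [0,0,0],"claw": 0}
    - {"dp": [0.3,1,-0.5],"turn": [0,0,0],"claw": 0}
    - {"dp": [0.3,1,-0.7],"turn": [0,0,0],"claw": 0}
    - {"dp": [0.3,1,-0.8],"turn": [0,0,0],"claw": 0}
    - {"dp": [0.3,1,-0.8],"turn": [0,0,0],"claw": 0}

```text
t: 17.03
ee_pos: [554.5, 213.5, 95.9]
orientation: [-1.559, -0.188, 0.208]
ft_force: [-0.6, -0.0, -2.0]
width: 21.8
```

```bash
python3 st.py;  python3 - <<'E'
from m import *
d=grab('wrist','w13')
p=np.array([581.2,117.6,np.radians(13.95)])
print(tr(p,d['obs']['ee_pos'][None]))
P=cloud(d)[60:215,225:300].reshape(-1,3);q=P[(P[:,2]>60)&(P[:,2]<125)];l=tr(p,q);print(l.min(0),l.max(0),q[:,2].min(),np.median(q[:,2]),q[:,2].max(),rect(q))
E
```

```text
17.0333 [554.45655013 213.47128321  95.85619231] yaw 14.478338113660126 [-1.27759937e-02  7.39503489e-04 -9.99918110e-01] 21.76103819006961 [-6.12980949e-01 -5.60272752e-04 -2.02298651e+00] q6 0.08762722655508565
[[-2.84251578 99.49087978]]
[-20.76665305 113.43893074] [ 11.48388644 152.30723627] 87.09565878277158 93.8643401361586 112.70244227068807 ((544.6137084960938, 245.4976043701172), (32.06844711303711, 38.750213623046875), 14.442337036132812)
```

View pics/w13.png

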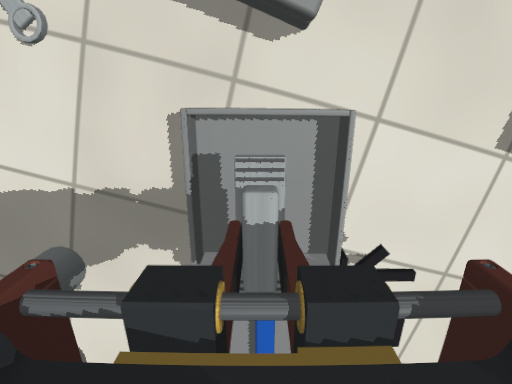

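Emit:
jog_arm:
  steps:
    - {"dp": [0.02,0.08,-0.2],"turn": [0,-0.004,-0.002],"claw": 0}
    - {"dp": [0.02,0.08,-0.4],"turn": [0,-0.004,-0.002],"claw": 0}
    - {"dp": [0.02,0.08,-0.4],"turn": [0,-0.004,-0.002],"claw": 0}
    - {"dp": [0.02,0.08,-0.4],"turn": [0,-0.004,-0.002],"claw": 0}
    - {"dp": [0.02,0.08,-0.4],"turn": [0,-0.004,-0.002],"claw": 0}

```text
t: 17.5
ee_pos: [557.9, 219.7, 66.7]
orientation: [-1.561, -0.195, 0.19]
ft_force: [0.4, -0.0, -1.5]
width: 21.5
```

```bash
python3 st.py;  python3 - <<'E'
from m import *
d=grab('wrist','w14')
p=np.array([581.2,117.6,np.radians(13.95)])
print(tr(p,d['obs']['ee_pos'][None]))
P=cloud(d)[60:215,225:300].reshape(-1,3);q=P[(P[:,2]>45)&(P[:,2]<95)];l=tr(p,q);print(l.min(0),l.max(0),q[:,2].min(),np.median(q[:,2]),q[:,2].max(),rect(q))
E
```

```text
17.5 [557.91045243 219.68147795  66.69421536] yaw 14.044425633132194 [ 0.00343159  0.00212116 -0.99999186] 21.533609363086352 [ 0.36631401 -0.0301533  -1.51441316] q6 0.1089042494829524
[[  2.00664183 104.68526427]]
[-15.59763859 118.65753432] [ 16.55691681 157.39407804] 57.6070352155115 64.5863417708531 83.20221959121821 ((548.3903198242188, 251.67054748535156), (32.15436553955078, 38.735015869140625), 13.945841789245605)
```

View pics/w14.png

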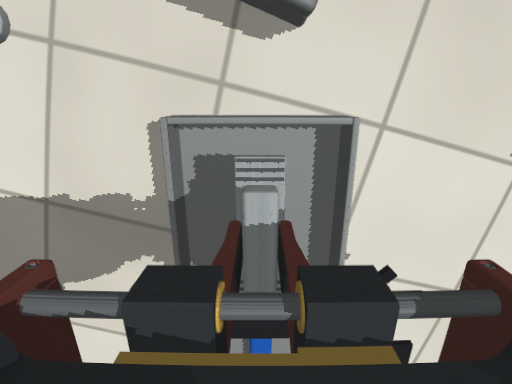

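Emit:
jog_arm:
  steps:
    - {"dp": [0,0,-0.2],"turn": [0,0,0],"claw": 0}
    - {"dp": [0,0,-0.4],"turn": [0,0,0],"claw": 0}
    - {"dp": [0,0,-0.55],"turn": [0,0,0],"claw": 0}
    - {"dp": [0,0,-0.6],"turn": [0,0,0],"claw": 0}
    - {"dp": [0,0,-0.6],"turn": [0,0,0],"claw": 0}
    - {"dp": [0,0,-0.6],"turn": [0,0,0],"claw": 0}
    - {"dp": [0,0,-0.6],"turn": [0,0,0],"claw": 0}

```text
t: 18.13
ee_pos: [558.7, 220.1, 19.6]
orientation: [-1.56, -0.197, 0.188]
ft_force: [0.7, 0.1, -1.1]
width: 21.9
```

Emit:
jog_arm:
  steps:
    - {"dp": [0,0,-0.02],"turn": [0,0,0],"claw": 0}
    - {"dp": [0,0,-0.04],"turn": [0,0,0],"claw": 0}
    - {"dp": [0,0,-0.045],"turn": [0,0,0],"claw": 0}
    - {"dp": [0,0,-0.045],"turn": [0,0,0],"claw": 0}

```text
t: 18.47
ee_pos: [559.0, 220.2, 16.3]
orientation: [-1.56, -0.197, 0.188]
ft_force: [-0.1, 0.1, 0.4]
width: 21.9
```

Emit:
jog_arm:
  steps:
    - {"dp": [0,0,0],"turn": [0,0,0],"claw": 0.3}
    - {"dp": [0,0,0],"turn": [0,0,0],"claw": 0.4}
    - {"dp": [0,0,0],"turn": [0,0,0],"claw": 0.5}
    - {"dp": [0,0,0],"turn": [0,0,0],"claw": 0.5}
    - {"dp": [0,0,0],"turn": [0,0,0],"claw": 0.5}
    - {"dp": [0,0,0.2],"turn": [0,0,0],"claw": 0.5}
    - {"dp": [0,0,0.6],"turn": [0,0,0],"claw": 0.5}
    - {"dp": [0,0,1],"turn": [0,0,0],"claw": 0.5}
    - {"dp": [0,0,1],"turn": [0,0,0],"claw": 0.5}

```text
t: 19.22
ee_pos: [562.4, 221.5, 101.9]
orientation: [-1.558, -0.204, 0.181]
ft_force: [0.9, 0.6, 0.4]
width: 44.0
```

Emit:
jog_arm:
  steps:
    - {"dp": [0,0,0.5],"turn": [0,0,0],"claw": 0.5}
    - {"dp": [-0.2,0.3,1],"turn": [0,0,0],"claw": 0.5}
    - {"dp": [-0.3,0.7,1],"turn": [0,0,0],"claw": 0.5}
    - {"dp": [-0.3,1,1],"turn": [0,0,0],"claw": 0.5}

```text
t: 19.55
ee_pos: [538.7, 303.8, 185.4]
orientation: [-1.555, -0.207, 0.176]
ft_force: [0.7, -0.3, -0.5]
width: 43.4
```

Emit:
jog_arm:
  steps:
    - {"dp": [-0.2,0.5,0],"turn": [0,0,0],"claw": 0.5}
    - {"dp": [-0.5,1,0],"turn": [0,0,0],"claw": 0.5}
    - {"dp": [-0.5,1,0],"turn": [0,0,0],"claw": 0.5}
    - {"dp": [-0.5,1,0],"turn": [0,0,0],"claw": 0.5}

```text
t: 19.88
ee_pos: [497.1, 385.9, 185.0]
orientation: [-1.555, -0.21, 0.18]
ft_force: [-0.4, -0.5, -0.3]
width: 43.9
```

Emit:
jog_arm:
  steps:
    - {"dp": [-0.2,0.5,0],"turn": [0,0,0],"claw": 0.5}
    - {"dp": [-0.5,1,0],"turn": [0,0,0],"claw": 0.5}
    - {"dp": [-0.5,1,0],"turn": [0,0,0],"claw": 0.5}
    - {"dp": [-0.5,1,0],"turn": [0,0,0],"claw": 0.5}
    - {"dp": [-0.5,1,0],"turn": [0,0,0],"claw": 0.5}
    - {"dp": [-0.5,1,0],"turn": [0,0,0],"claw": 0.5}

```text
t: 20.38
ee_pos: [458.0, 464.1, 184.6]
orientation: [-1.556, -0.208, 0.179]
ft_force: [0.5, 0.3, -0.4]
width: 44.1
```

```bash
python3 st.py;  python3 - <<'E'
from m import *
t=grab('top','t15');s=grab('side','s15')
cv2.imwrite('pics/t15c.png',cv2.resize(t['img'][100:270,150:430],None,fx=2.85,fy=2.85,interpolation=cv2.INTER_CUBIC)[:,:,::-1])
p=np.load('tray.npy');align(t,p)
cv2.imwrite('pics/s15c.png',cv2.resize(s['img'][130:350,190:390],None,fx=2.7,fy=2.7,interpolation=cv2.INTER_CUBIC)[:,:,::-1])
P=cloud(t);Q=P[110:215,150:290].reshape(-1,3);l=tr(p,Q);z=Q[:,2]
for n,a,b,zl in(('long',-172,22,10.5),('short',41,172,10.5)):
    k=(np.abs(l[:,0])<62)&(l[:,1]>a)&(l[:,1]<b)&(z>zl)
    print(n,np.percentile(l[k],[2,98],axis=0).round(1).tolist(),np.percentile(z[k],[50,98,100]),k.sum())
E
```

```text
20.3833 [458.00350182 464.0526376  184.60982658] yaw 14.15542263278373 [ 0.01760324  0.0080958  -0.99981227] 44.07046065043078 [ 0.510084    0.30748739 -0.4057785 ] q6 0.5337148167719661
bar [-6.81621703 31.70792585] [12.76519787 24.87762664 41.92531207 51.09972994] 89
grip [-0.87682709 31.03163748] [-22.47033038  23.05369635] [21.24462713 38.82305753] 69
shaft [122.71481755  31.22448302] [108.17532635  26.48029405] [136.03729937  36.32473601] 28
long [[-57.2, -158.7], [55.0, 12.4]] [15.84000828 25.0082565  28.71887837] 501
short [[-50.5, 50.3], [49.9, 159.5]] [16.35083927 35.95186713 38.97585913] 359
```

View pics/t15c.png

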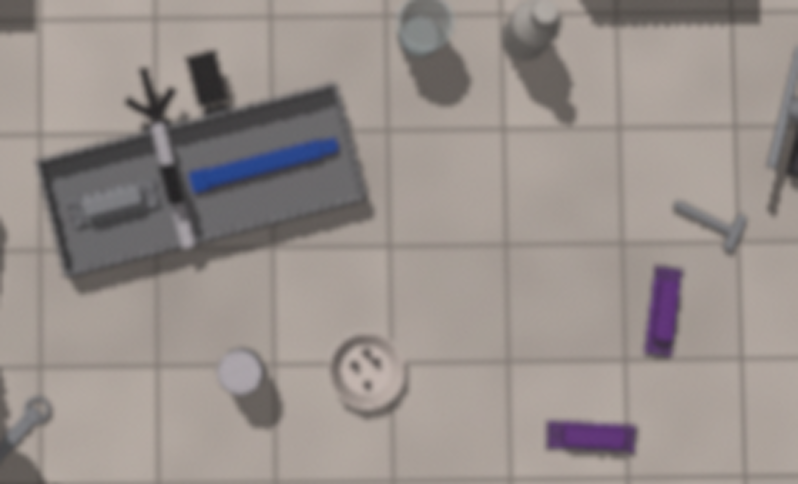

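View pics/s15c.png

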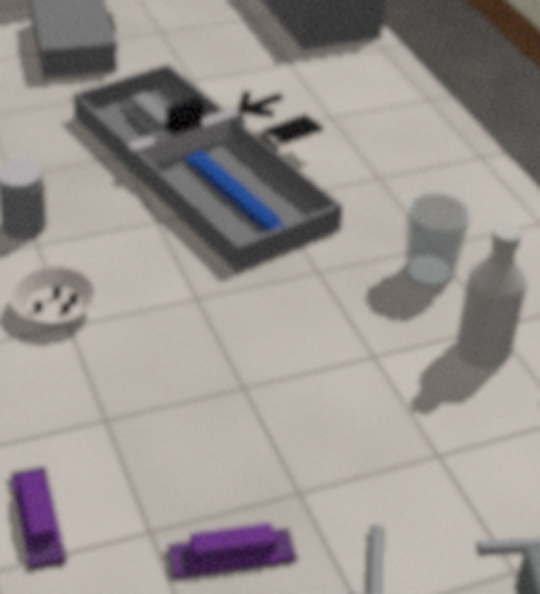

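Both images show the lever in the long compartment and the rasp in the short one. The divider is on the arrow, the bystanders haven't moved, and the arm is clear. I'm handing in now.

```bash
python3 - <<'E'
from workcell import ctrl
print(ctrl.close_job()); print(ctrl.get_obs()['t'])
E
```

```text
the job is handed in; nothing more can be done
None
the job is handed in; nothing more can be done
```

The job is handed in, at about 20.4 s of the 58 s allowed; the interface gives no verdict. I slid the divider about 29 mm to the arrow clip. I then laid the tyre lever in the longer compartment and the chrome rasp in the shorter one, lowering each to the floor before letting go.

**Divider:** in the last top view the grip is at tray y = 31.0 mm and the arrow shaft at 31.2 mm, well within the 5 mm allowed. The wrist camera had put the moved divider's bar within about 1.5 mm of the shaft, and the two cameras place the tray about 3 mm apart in x.

**Lever:** after release it spanned y from about -163 to +13 mm, with its top about 18 mm above the ledge.

**Rasp:** the last top view puts it at about y = 50 to 160 mm. The height reading for that compartment was noisy, with stray points up to 39 mm. I rely instead on the release height, which puts the rasp's underside on the tray floor, and on the pictures, which show it lying flat.

**Everything else:** by eye, the bystanders in view are where they were; I did not measure them again. The gripper is clear of everything, and the measured wrist force is near zero.

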